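# Put the whetstone away through the spring flap of its dust box

## Task

Put the whetstone away in the wooden dust box: slide the red-handled bolt aside to clear the port, push the stone lengthwise through the spring flap until it has dropped onto the box's floor and the flap has swung shut behind it, then slide the bolt fully back in front of the flap. Leave everything else on the table where it is.

Things in the scene. Friction and masses are not known exactly. Their poses are not given: they have to be found in the camera images.
- whetstone: two-grit whetstone, a plain bar 40 x 110 x 17 mm (own x, y, z), sand-coloured above and grey below, 0.13 to 0.27 kg. Origin: centre of its underside; z up; its long axis is y. It lies flat on the table, to the left or to the right of the box's sill (it and the blue ink tube swap places).
- stone_box: low light-wood dust box fixed to the table, clear roof, port in its front. Origin: on the table under the port's middle, in the outer front face; x points into the box (away from the robot), y to its left, z up. Box: x 0 to 172 mm, 85 mm to either side, 78 mm high, front wall 8 mm thick. Before it a level wooden sill, y -55 to 55 mm, top at z 14 mm, runs from x -140 mm through the port to the step.
- port (a point): middle of the port's lower edge, on the sill in the box's outer front face; axes as the box. The port is 66 mm wide and 54 mm high. What pushes the stone must reach 10 mm or more in under this wall, which stops an upright gripper: tilt the fingers forward 30 to 45 degrees and move the arm along the box's x.
- step (a point): middle of the sill's inner edge, 10 mm inside the front face (z 14 mm); behind it the floor is 8 mm lower, 154 mm long, 154 mm wide. Pushed over it, the stone tips: its front drops, its rear end rises up to 8 mm, then sinks until it slides off the step and lies flat, its top low enough for the flap to shut. Fingertips about 12 mm above the sill stay behind its end all the way.
- flap (a joint): angle (rad) of the orange spring flap in the port: 0 = shut, hanging upright; grows to 1.5 as its lower edge swings into the box. Hinged along its top, 67 mm above the table, 5 mm behind the outer front face; 63 mm wide, lower edge 10 mm above the sill (the dark strip below gives way). A light spring (under 1.5 N at the lower edge) shuts it.
- bolt (a joint): how far (m) the bolt is slid to the box's left (+y): 0 = fully shut, its dark 20 mm wide tongue hangs before the port's middle (4.5 to 8.5 mm in front of the front face, from z 19 mm up) and bars the stone; 0.065 = fully aside; from 0.045 on the port is clear. Friction (about 1.5 N) keeps it where it is left.
- bolt_grip (a point): point to grip on the bolt's red fin, which stands on top of the box's front edge: 14 mm wide (along the box's y, pinch it so), 24 mm along x, from z = 86 to 112 mm above the table; this point is its middle, at z = 102 mm, 4.5 mm behind the front face, and moves with the bolt
- ink_tube_0: blue ink tube lying, 33 x 104 x 22 mm; origin under its middle; bystander
- ink_tin_0: tin of black ink, 65 mm across, 37 mm high; origin under its middle; bystander
- ink_tin_1: tin of red ink, 65 mm across, 37 mm high; origin under its middle; bystander
- ink_tube_1: yellow ink tube lying, 33 x 104 x 22 mm; origin under its middle; bystander
- eraser: blue and white eraser, 23 x 44 x 12 mm, in front of the sill; origin under its middle; bystander
- masking_tape: roll of masking tape lying flat, 92 mm across, 24 mm high; origin under its middle; bystander

How it is judged:
On the way, in this order (a step that is already met when the one before it is completed fails the run):
1. the bolt is slid aside so that the port is clear (value of joint bolt above 0.045 m), for 0.2 s.
2. the whetstone stands in the port and holds the flap open (value of joint flap above 0.2 rad and x of whetstone in the frame of stone_box between -0.045 and 0.06 m and y of whetstone in the frame of stone_box between -0.03 and 0.03 m and z of whetstone in the frame of stone_box below 0.04 m), for 0.1 s.
3. the whetstone lies on the floor of the box and the flap has swung shut behind it (x of whetstone in the frame of stone_box between 0.06 and 0.115 m and y of whetstone in the frame of stone_box between -0.06 and 0.06 m and z of whetstone in the frame of stone_box below 0.01 m and angle between whetstone's own z axis and vertical below 0.08 rad and value of joint flap below 0.08 rad), for 0.2 s.
At the end, for the whole second after the job is handed in: the whetstone lies flat and still on the floor inside the box, wholly past the step, the flap is shut (within 0.08 rad) and the bolt is back in front of it (within 10 mm of fully shut) (all of step 3 and value of joint bolt below 0.01 m and linear speed of whetstone below 0.02 m/s); the robot touches nothing.
It fails at once if a bystander is shifted by more than 25 mm (distance of any of ink_tube_0, ink_tin_0, ink_tin_1, ink_tube_1, eraser, masking_tape from where it was at the start of the episode above 0.025 m).
It also fails if it takes over 72 s, if anything falls off the work surface, if the arm or the gripper's body presses on something with over 40 N, if the wrist force passes 120 N, or if a joint passes its speed limit or range.

## Robot

A 7-joint arm with a two-finger parallel gripper is mounted at the origin on a cart in front of the work surface, level with it; the furniture and walls round the work are solid. World frame = base frame: x ahead of the robot, y to its left, z up, the work surface at z = 0. Lengths are in m, angles in rad, forces in N, time in s.
With the tool pointing down it reaches from about 0.425 to 0.925 m from the base axis. Payload 6.8 kg.
Tool frame: the origin (TCP) lies between the finger pads; the fingertips stand finger_overhang ahead of it and the grasp point (between the pads) lies 6 mm ahead of it (finger_overhang is the distance from the TCP to the fingertips, in m); z points along the fingers, y is the line along which they close (so a half turn about z gives the same grasp; the last joint's range is limited). The gripper opens to 85 mm and grips with 20 to 120 N. Pads are 22 mm wide; open, the fingers measure 114 mm over their backs; the gripper's body (76 mm by 85 mm) begins 54 mm behind the grasp point. The pads swing forward as they close: fully open they stand 13 mm farther back than shut.
Start: joints at [1.06, 0.477, 0.022, 1.555, -0.011, 1.109, -0.083], TCP at [0.265, -0.621, 0.217] pointing down, gripper open.
Joint ranges: [-2.96, 2.96], [-0.34, 2.1], [-1.41, 1.46], [0.24, 2.44], [-1.37, 4.51], [0.17, 1.92], [-2.96, 2.96]. Speed limits (rad/s): [2.39, 2.39, 3.14, 3.14, 3.14, 3.14, 3.14].

## Interface

Orientations are given as a unit quaternion [w, x, y, z].
In Python, from station import * gives the robot as it stands.
- The arm moves only by the tool drive_tool, never from a script. Its argument "increments" is a list of rows, each an object of numbers: "claw": the finger opening in m, from 0 to 0.0854; "dx", "dy", "dz": the shift along the tool's x, y, z in m; "wx", "wy", "wz": the turn, a rotation vector about the tool's x, y, z in degrees. A call has 1 to 20 rows; each row shifts and turns the commanded pose from where the row before left it, along the tool's axes as they then stand; what a row does not reach is not made up. A row lasts 1/8 s, in which the tool goes at most 62.5 mm and 10.7 degrees, less where a joint would pass 70% of its speed; a pose out of reach is approached as far as the arm can. A call with a gripper value outside its range is refused whole. The fingers move at their own pace and stop on an object; "newtons" is the grip in N (left out, the last holds). Time passes only in rows, so rows that do not move let the fingers close. It gives the time, the measured TCP pose, the force, the opening and the grip force at its end, in the units of the state.
- get_obs(): the state, without advancing time (a new reading comes with each control period).
- read_camera(name): name is "side" or "top" or "wrist"; returns (picture, depth): 480x640x3 uint8, red, green, blue; 480x640 float32, m along the optical axis (not along the pixel's ray), 0 where there is no reading.
- calibration(name): a dict with "intrinsics" (3x3 intrinsics, pixels), "k1" (the pictures are not rectified: a ray, as slopes to the right and down, at radius r is drawn at 1 + k1 r^2 times it, then the intrinsics apply), "R" (3x3) and "t" (3): a world point X has camera coordinates R X + t; the wrist camera has in their place "mount" (4x4, takes a point from camera to tool coordinates, whose origin is the TCP and whose axes are the flange's). Camera axes: x right, y down, z forward; pixel columns grow to the right and rows downward; lengths in m; the calibration is good to about 2 mm. A picture is of the moment at which its call begins: read the wrist's pose just before it. calibration takes no time and is no camera call.
- hand_in(): hands the job in; it is judged then, once.
The state is a dict: "t": time; "q": joint angles; "joint_vel": joint speeds; "joint_torque": joint torques, N m; "eef_pos": TCP position; "tool_rot": TCP orientation; "contact_force": force on the tool from outside, world axes, zero at the start; "torque": the same for the moment, N m; "gripper_width": opening from 0.0 (shut) to 1.0 (fully open); "grasp_force": force on a finger pad.
Only numpy, scipy, OpenCV 4.12 (cv2) and the standard library are available. Lean on these libraries where they do the work, as an engineer would, in place of code of your own. Each camera call takes 0.05 s, during which the arm holds its last target. There are 200 camera calls.

## Working session

There is one attempt and no reset: what is moved stays moved. The work goes in short steps, Python scripts to look and compute and a tool call to move; the robot and the scene stay as the last step left them, time stands still between calls to the robot, and variables do not carry over. Pictures are saved under pics/ and viewed, at most 10 in all, crops included, and the job is handed in when it is done.

Besides the shell and the picture viewer there is one more tool, called after "Emit:" as name(argument=value, ...), one argument or row to a line, values as JSON. drive_tool: Moves the arm, as the interface text tells. Its arguments: {"type":"object","properties":{"increments":{"type":"array","items":{"type":"object","properties":{"claw":{"type":"number"},"dx":{"type":"number"},"dy":{"type":"number"},"dz":{"type":"number"},"wx":{"type":"number"},"wy":{"type":"number"},"wz":{"type":"number"}}}},"newtons":{"type":"number"}},"required":["increments"]}

```bash
mkdir -p pics; cat > h.py <<'E'
from station import *
import numpy as np, cv2
from scipy.spatial.transform import Rotation as Ro
def pose():
    o=get_obs(); q=o['tool_rot']; return np.array(o['eef_pos']), Ro.from_quat([q[1],q[2],q[3],q[0]]).as_matrix(), o
def ext(name):
    c=calibration(name); K=np.array(c['intrinsics'])
    if name=='wrist':
        p,R,_=pose(); M=np.array(c['mount']); Rw=R@M[:3,:3]; tw=R@M[:3,3]+p
    else:
        Rw=np.array(c['R']).T; tw=-Rw@np.array(c['t'])
    return K,c['k1'],Rw,tw
def ray(E,uv):
    K,k1,Rw,tw=E
    uv=np.array(uv,float).reshape(-1,1,2)
    s=cv2.undistortPoints(uv,K,np.array([k1,0,0,0.]))[:,0]
    return np.c_[s,np.ones(len(s))]@Rw.T
def atz(E,uv,z):
    d=ray(E,uv); t=(z-E[3][2])/d[:,2]; return E[3]+d*t[:,None]
def cloud(E,dep):
    v,u=np.mgrid[0:480,0:640]; d=ray(E,np.stack([u,v],-1)); return (E[3]+d*dep.reshape(-1,1)).reshape(480,640,3)
def proj(E,P):
    K,k1,Rw,tw=E; c=(np.atleast_2d(P)-tw)@Rw
    s=c[:,:2]/c[:,2:]; s=s*(1+k1*(s**2).sum(1))[:,None]; return s@K[:2,:2].T+K[:2,2]
E
python3 - <<'E'
from h import *
print(get_obs())
for n in('top','side'):
    E=ext(n); im,d=read_camera(n); np.savez(n,im=im,d=d,R=E[2],t=E[3]); cv2.imwrite(f'pics/{n}.png',im[...,::-1]); print(n,E)
E
```

```text
{'t': 0.0, 'q': array([ 1.05991618,  0.47782656,  0.02229972,  1.55645119, -0.01147192,
        1.10930605, -0.08310093]), 'joint_vel': array([-0.00024265,  0.00031063,  0.0007052 ,  0.00101554, -0.0004556 ,
       -0.00080277, -0.00075712]), 'joint_torque': array([-4.57312080e-04, -5.96453404e+01,  1.60743456e+00, -2.81194013e+01,
        1.23661361e-02,  9.30046634e-03,  2.16971239e-05]), 'eef_pos': array([ 0.26433964, -0.62040949,  0.21580735]), 'tool_rot': array([-8.95395929e-04,  9.79782165e-01,  2.00065093e-01, -2.57492408e-04]), 'contact_force': array([-0.30220507, -0.37770747,  0.17504121]), 'torque': array([-0.026578  ,  0.01219238, -0.01730479]), 'grasp_force': 0.0, 'gripper_width': 1.0007729085774832}
top (array([[478.81381214,   0.        , 322.4508798 ],
       [  0.        , 478.81381214, 238.87688606],
       [  0.        ,   0.        ,   1.        ]]), 0.00032932748499638124, array([[ 0.02753201, -0.98892942,  0.14581012],
       [-0.99961936, -0.02697949,  0.00576585],
       [-0.00176813, -0.14591337, -0.98929579]]), array([0.34526381, 0.03259815, 1.27571036]))
side (array([[464.21008986,   0.        , 314.41802192],
       [  0.        , 464.21008986, 232.13097429],
       [  0.        ,   0.        ,   1.        ]]), 0.03701021931789854, array([[ 0.98889659, -0.0734924 ,  0.12916033],
       [-0.14698827, -0.61160341,  0.77739033],
       [ 0.02186262, -0.7877437 , -0.61561505]]), array([ 0.36271359, -0.87148702,  0.77896425]))
```

View pics/top.png

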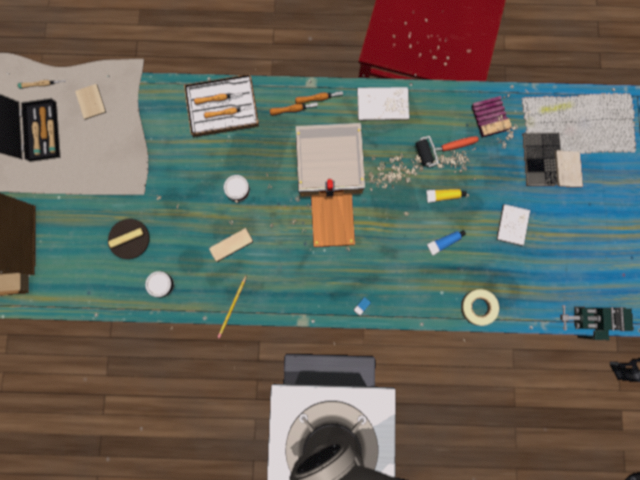

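View pics/side.png

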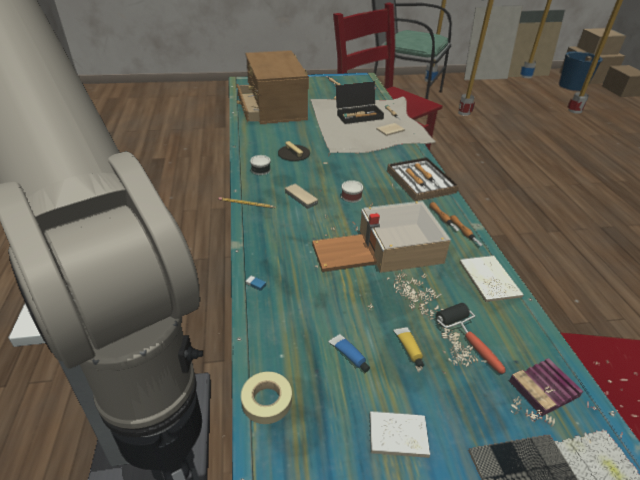

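The top view shows the stone at about (231,245), left of the sill, the box at (330,158), the sill at (333,220) and the red fin at (330,185). I'll enlarge a crop next.

```bash
python3 - <<'E'
import cv2
i=cv2.imread('pics/top.png')[115:260,195:375]
cv2.imwrite('pics/crop.png',cv2.resize(i,None,fx=4,fy=4,interpolation=cv2.INTER_CUBIC))
E
```

```text
(no output)
```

View pics/crop.png

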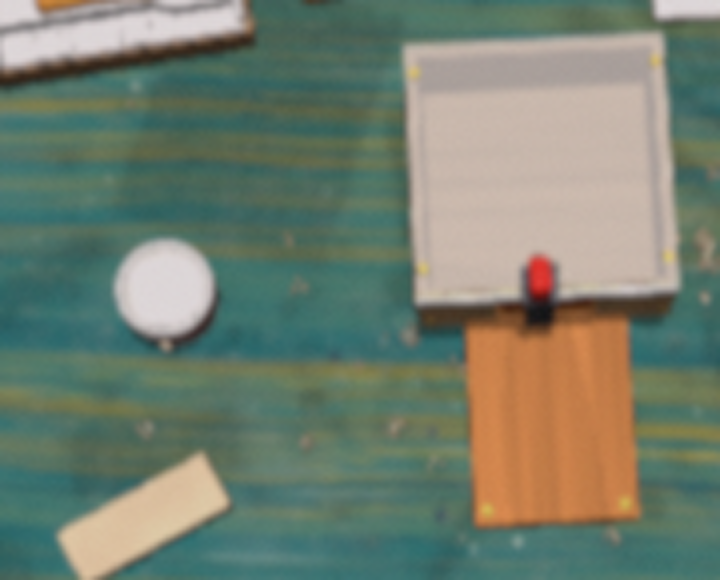

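The crop shows the box roof corners at (404,46), (663,34), (680,290) and (417,303). The sill's front corners are at (475,526) and (639,520). The stone's corners are at (57,537), (204,452), (231,500) and about (88,582), and the fin top is at (540,265).

```bash
python3 - <<'E'
from h import *
E=ext('top')
f=lambda a,z: atz(E,(np.array(a)+.5)/4-.5+[195,115],z)
b=f([(404,46),(663,34),(680,290),(417,303)],.078); s=f([(475,526),(639,520),(466,318),(629,318)],.014); w=f([(57,537),(204,452),(231,500),(88,582)],.017)
np.set_printoptions(precision=4,suppress=True)
print(b,s,w,sep='\n'); 
L=lambda p,q:np.linalg.norm(p-q)
print(L(b[0],b[1]),L(b[1],b[2]),L(b[2],b[3]),L(b[3],b[0]),L(s[0],s[1]),L(w[0],w[1]),L(w[1],w[2]))
def rect(p):
    r=cv2.minAreaRect(p[:,:2].astype(np.float32)); return r
print(rect(b),rect(w)); 
y=b[3]-b[2]; print('box x axis deg from y edges',np.degrees(np.arctan2(-y[0],y[1])), 'front mid',(b[2]+b[3])/2)
y=s[0]-s[1]; print(np.degrees(np.arctan2(-y[0],y[1])),'sill front mid',(s[0]+s[1])/2)
print('fin top',f([(540,265)],.112))
d=np.load('top.npz'); P=cloud(E,d['d'])
im=d['im']; 
# stone by depth
Z=P[...,2]
m=(Z>.010)&(Z<.026)&(P[...,0]>.2)
m[:220]=0;m[270:]=0;m[:,:200]=0;m[:,256:]=0
pts=P[m]; print(m.sum(),pts.mean(0) if m.any() else 0, rect(pts) if m.any() else 0)
m=(Z>.068)&(Z<.09); m[:110]=0;m[200:]=0;m[:,:285]=0;m[:,370:]=0
pts=P[m]; print(m.sum(),pts.mean(0), rect(pts))
E
```

```text
[[ 0.8183  0.118   0.078 ]
 [ 0.8311 -0.0514  0.078 ]
 [ 0.6591 -0.065   0.078 ]
 [ 0.6459  0.1035  0.078 ]]
[[ 0.5111  0.0635  0.014 ]
 [ 0.5181 -0.0453  0.014 ]
 [ 0.6525  0.0739  0.014 ]
 [ 0.6555 -0.0361  0.014 ]]
[[0.4958 0.3401 0.017 ]
 [0.5555 0.2456 0.017 ]
 [0.5237 0.226  0.017 ]
 [0.4665 0.3178 0.017 ]]
0.1698882346951625 0.17257291287270532 0.1690797076828323 0.17299302036876318 0.10906691147495494 0.111765464634507 0.0373659843102572
((0.7387078404426575, 0.026510514318943024), (0.1732456535100937, 0.16988688707351685), 4.542773723602295) ((0.5098683834075928, 0.28286147117614746), (0.037363238632678986, 0.11176545172929764), 32.29755401611328)
box x axis deg from y edges 4.456524027525106 front mid [0.6525 0.0193 0.078 ]
3.6776489101717047 sill front mid [0.5146 0.0091 0.014 ]
fin top [[0.6639 0.0255 0.112 ]]
632 [0.5107 0.2835 0.0164] ((0.5252240300178528, 0.2925386428833008), (0.07568064332008362, 0.11009901762008667), 31.593286514282227)
4186 [0.7397 0.0267 0.0768] ((0.738126277923584, 0.02661345899105072), (0.1842658668756485, 0.17012889683246613), 4.46932315826416)
```

```bash
cat >> h.py <<'E'
np.set_printoptions(precision=4,suppress=True)
BY=4.4; O=np.array([.6527,.0198,0]); BR=Ro.from_euler('z',BY,degrees=True).as_matrix()
bw=lambda p: O+BR@np.array(p)          # box -> world
def tool(yaw,tilt=0): # tool x at world yaw, z down, fingers tilted forward (toward +x of tool) by tilt
    return Ro.from_euler('z',yaw,degrees=True).as_matrix()@np.diag([1.,-1,-1])@Ro.from_euler('y',tilt,degrees=True).as_matrix()
def to(p,Rt):
    c,R,o=pose(); print('t',o['t'],'pos',c,'box',BR.T@(c-O),'F',o['contact_force'])
    print('rotvec deg',np.degrees(Ro.from_matrix(R.T@Rt).as_rotvec()),'shift in new tool axes',Rt.T@(np.array(p)-c),'in old',R.T@(np.array(p)-c))
E
python3 - <<'E'
from h import *
import station
print([n for n in dir(station) if n[0]!='_'], getattr(station,'finger_overhang',None))
print(tool(0,40)@[0,0,1])
to(bw([.0045,0,.20]),tool(BY))
print(calibration('wrist')['mount'])
E
```

```text
['PlanningError', 'calibration', 'finger_overhang', 'get_obs', 'hand_in', 'read_camera'] 0.025
[ 0.6428  0.     -0.766 ]
t 0.1 pos [ 0.2644 -0.6205  0.2159] box [-0.4363 -0.6086  0.2159] F [-0.5951  0.9862  1.1433]
rotvec deg [-0.0931  0.0205 18.6793] shift in new tool axes [ 0.4408 -0.6086  0.0159] in old [ 0.6125 -0.4353  0.0166]
[[-0.0014 -0.9504 -0.3109  0.0797]
 [ 1.     -0.0013 -0.0006  0.0005]
 [ 0.0001 -0.3109  0.9505 -0.1554]
 [ 0.      0.      0.      1.    ]]
```

Emit:
drive_tool(
  increments=[
    {"wz":9.34,"claw":0.05},
    {"wz":9.34},
    {"dx":0.0275,"dy":-0.038},
    {"dx":0.0275,"dy":-0.038},
    {"dx":0.0275,"dy":-0.038},
    {"dx":0.0275,"dy":-0.038},
    {"dx":0.0275,"dy":-0.038},
    {"dx":0.0275,"dy":-0.038},
    {"dx":0.0275,"dy":-0.038},
    {"dx":0.0275,"dy":-0.038},
    {"dx":0.0275,"dy":-0.038},
    {"dx":0.0275,"dy":-0.038},
    {"dx":0.0275,"dy":-0.038},
    {"dx":0.0275,"dy":-0.038},
    {"dx":0.0275,"dy":-0.038},
    {"dx":0.0275,"dy":-0.038},
    {"dx":0.0275,"dy":-0.038},
    {"dx":0.0275,"dy":-0.038},
    {},
    {},
  ],
)

```text
schema error: expected keys claw, dx, dy, dz, wx, wy, wz
```

```bash
python3 - <<'E'
from h import *
to(bw([.0045,0,.110]),tool(BY))
E=ext('wrist'); im,d=read_camera('wrist'); cv2.imwrite('pics/w1.png',im[...,::-1]); np.savez('w1',d=d,R=E[2],t=E[3],im=im)
print(proj(E,[bw([.0045,0,.112]),bw([0,.085,.078]),bw([0,-.085,.078]),bw([-.14,.055,.014])]))
E
```

```text
t 0.1 pos [ 0.2644 -0.6205  0.2159] box [-0.4363 -0.6086  0.2159] F [-0.5951  0.9862  1.1433]
rotvec deg [-0.0931  0.0205 18.6793] shift in new tool axes [ 0.4408 -0.6086  0.1059] in old [ 0.6125 -0.4352  0.1066]
[[ 8461.5752 11183.4193]
 [ 5037.0268  5871.8785]
 [ 1255.2069  1724.349 ]
 [   96.1406    28.204 ]]
```

View pics/w1.png

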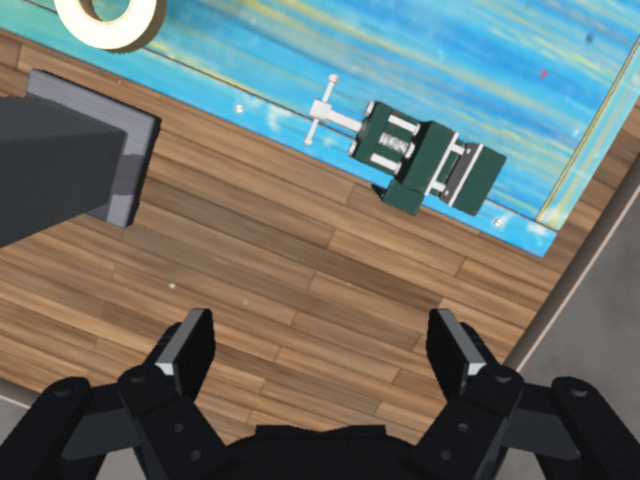

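The move was refused because every row needs all seven keys. This picture still shows the start area: the vise at (430,150), and the open fingers at (190,360) and (455,360).

Emit:
drive_tool(
  increments=[
    {"wz":9.34,"claw":0.05,"dx":0,"dy":0,"dz":0,"wx":0,"wy":0},
    {"wz":9.34,"claw":0.05,"dx":0,"dy":0,"dz":0,"wx":0,"wy":0},
    {"dx":0.0275,"dy":-0.038,"dz":0,"wx":0,"wy":0,"wz":0,"claw":0.05},
    {"dx":0.0275,"dy":-0.038,"dz":0,"wx":0,"wy":0,"wz":0,"claw":0.05},
    {"dx":0.0275,"dy":-0.038,"dz":0,"wx":0,"wy":0,"wz":0,"claw":0.05},
    {"dx":0.0275,"dy":-0.038,"dz":0,"wx":0,"wy":0,"wz":0,"claw":0.05},
    {"dx":0.0275,"dy":-0.038,"dz":0,"wx":0,"wy":0,"wz":0,"claw":0.05},
    {"dx":0.0275,"dy":-0.038,"dz":0,"wx":0,"wy":0,"wz":0,"claw":0.05},
    {"dx":0.0275,"dy":-0.038,"dz":0,"wx":0,"wy":0,"wz":0,"claw":0.05},
    {"dx":0.0275,"dy":-0.038,"dz":0,"wx":0,"wy":0,"wz":0,"claw":0.05},
    {"dx":0.0275,"dy":-0.038,"dz":0,"wx":0,"wy":0,"wz":0,"claw":0.05},
    {"dx":0.0275,"dy":-0.038,"dz":0,"wx":0,"wy":0,"wz":0,"claw":0.05},
    {"dx":0.0275,"dy":-0.038,"dz":0,"wx":0,"wy":0,"wz":0,"claw":0.05},
    {"dx":0.0275,"dy":-0.038,"dz":0,"wx":0,"wy":0,"wz":0,"claw":0.05},
    {"dx":0.0275,"dy":-0.038,"dz":0,"wx":0,"wy":0,"wz":0,"claw":0.05},
    {"dx":0.0275,"dy":-0.038,"dz":0,"wx":0,"wy":0,"wz":0,"claw":0.05},
    {"dx":0.0275,"dy":-0.038,"dz":0,"wx":0,"wy":0,"wz":0,"claw":0.05},
    {"dx":0.0275,"dy":-0.038,"dz":0,"wx":0,"wy":0,"wz":0,"claw":0.05},
    {"dx":0,"dy":0,"dz":0,"wx":0,"wy":0,"wz":0,"claw":0.05},
  ],
)

```text
t: 2.52
eef_pos: [0.6574, 0.0245, 0.2161]
tool_rot: [-0.001, 0.999, 0.042, -0.0]
contact_force: [-1.1, -0.3, -0.2]
gripper_width: 0.586
grasp_force: 0.0
```

```bash
python3 - <<'E'
from h import *
to(bw([.0045,0,.110]),tool(BY))
E=ext('wrist'); im,d=read_camera('wrist'); cv2.imwrite('pics/w2.png',im[...,::-1]); np.savez('w2',d=d,R=E[2],t=E[3],im=im)
print(proj(E,[bw([.0045,0,.112]),bw([0,.085,.078]),bw([0,-.085,.078]),bw([-.14,.055,.014])]))
E
```

```text
t 2.525 pos [0.6574 0.0245 0.2161] box [0.0051 0.0044 0.2161] F [-1.1168 -0.2713 -0.1518]
rotvec deg [-0.1633  0.0037  0.3865] shift in new tool axes [-0.0006  0.0044  0.1061] in old [-0.0006  0.0047  0.1061]
[[326.1373 233.6421]
 [222.3362 226.0441]
 [428.7301 227.2783]
 [273.937  331.9943]]
```

View pics/w2.png

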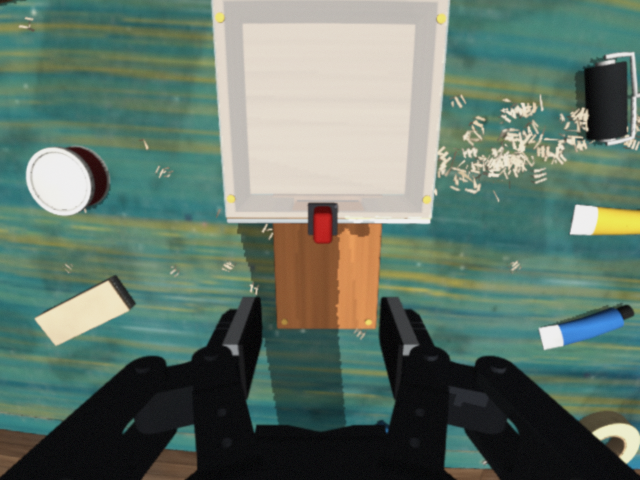

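The fin shows at (322,225), the roof's front corners at (226,220) and (431,220), and the sill's front-left corner at (276,328). These sit about 3 mm farther ahead and 2 mm farther right than I predicted, so I'll shift the estimate and go down.

Emit:
drive_tool(
  increments=[
    {"dx":0.001,"dy":0.003,"dz":0.035,"wx":0,"wy":0,"wz":0,"claw":0.05},
    {"dx":0.001,"dy":0.002,"dz":0.035,"wx":0,"wy":0,"wz":0.3,"claw":0.05},
    {"dx":0,"dy":0,"dz":0.025,"wx":0,"wy":0,"wz":0,"claw":0.05},
    {"dx":0,"dy":0,"dz":0.011,"wx":0,"wy":0,"wz":0,"claw":0.05},
    {"dx":0,"dy":0,"dz":0,"wx":0,"wy":0,"wz":0,"claw":0.05},
    {"dx":0,"dy":0,"dz":0,"wx":0,"wy":0,"wz":0,"claw":0.0},
    {"dx":0,"dy":0,"dz":0,"wx":0,"wy":0,"wz":0,"claw":0.0},
    {"dx":0,"dy":0,"dz":0,"wx":0,"wy":0,"wz":0,"claw":0.0},
    {"dx":0,"dy":0,"dz":0,"wx":0,"wy":0,"wz":0,"claw":0.0},
  ],
  newtons=25,
)

```text
t: 3.7
eef_pos: [0.6592, 0.0141, 0.1111]
tool_rot: [0.0, 0.999, 0.036, 0.0]
contact_force: [-0.0, 0.1, 0.5]
gripper_width: -0.001
grasp_force: 0.0
```

```bash
python3 - <<'E'
from h import *
to(bw([.0045,0,.110]),tool(BY))
E=ext('wrist'); im,d=read_camera('wrist'); np.savez('w3',d=d,R=E[2],t=E[3],im=im)
i2,d2=read_camera('side'); 
o=np.zeros((480,800,3),np.uint8); o[:,:400]=im[80:,100:500][:480].repeat(1,0)[:480] if 0 else cv2.resize(im[120:480,170:470],(400,480)); o[:,400:]=cv2.resize(i2[150:290,330:450],(400,480),interpolation=cv2.INTER_CUBIC)
cv2.imwrite('pics/w3.png',o[...,::-1])
E
```

```text
t 3.7 pos [0.6592 0.0141 0.1111] box [ 0.0061 -0.0061  0.1111] F [-0.0193  0.1385  0.4591]
rotvec deg [ 0.0034 -0.0283 -0.2998] shift in new tool axes [-0.0016 -0.0061  0.0011] in old [-0.0016 -0.0061  0.0011]
```

View pics/w3.png

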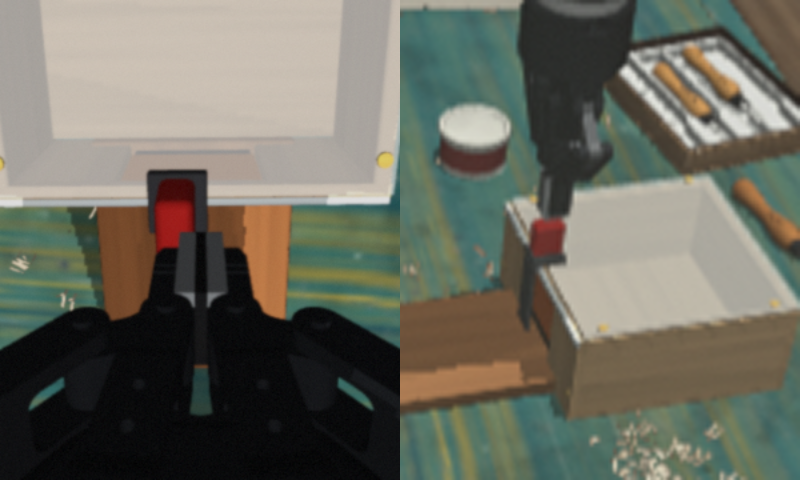

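The wrist half shows the red fin at (178,215), left of the shut fingers at (201,240). The side half shows the fingertips ending just above or beyond the fin. I'll resolve it with depth.

```bash
python3 - <<'E'
from h import *
def red(im): 
    i=im.astype(int); return (i[...,0]>110)&(i[...,1]<60)&(i[...,2]<60)
w=np.load('w3.npz'); E=ext('wrist'); E=(E[0],E[1],w['R'],w['t']); P=cloud(E,w['d']); m=red(w['im'])&(w['d']>0)
m[:200]=0; m[330:]=0; m[:,:270]=0;m[:,340:]=0
p=P[m]; b=(p-O)@BR; print('wrist red box frame',m.sum(),np.percentile(b,[2,50,98],axis=0))
v,u=120+int(245*.75),170+int(190*.75)
for uu in (185,192,208,216): 
  for r in (238,255): q=P[120+int(r*.75),170+int(uu*.75)]; print(uu,r,(q-O)@BR)
for n in ('side','top'):
  E=ext(n)
  if n=='side': im,d=read_camera(n)
  else:
    z=np.load('top.npz'); im,d=z['im'],z['d']
  P=cloud(E,d); m=red(im)&(d>0)
  m&=(np.abs(P[...,0]-.66)<.05)&(np.abs(P[...,1]-.03)<.06)
  b=(P[m]-O)@BR; print(n,m.sum(),np.percentile(b,[2,50,98],axis=0))
  if n=='side':
    for r,c in ((205,553),(190,558),(240,547)):
      print((P[150+int(r*140/480),330+int((c-400)*.3)]-O)@BR)
  else:
    m=(d>0)&(np.abs(P[...,2]-.108)<.008)&(np.abs(P[...,0]-.66)<.05)&(np.abs(P[...,1]-.03)<.06); print(((P[m]-O)@BR))
E
```

```text
wrist red box frame 779 [[ 0.003  -0.0032  0.1085]
 [ 0.0124  0.0035  0.1101]
 [ 0.0189  0.0087  0.1114]]
185 238 [ 0.0171 -0.0017  0.1318]
185 255 [ 0.0168 -0.002   0.1418]
192 238 [ 0.017  -0.0041  0.1315]
192 255 [ 0.0168 -0.0042  0.142 ]
208 238 [ 0.0173 -0.0089  0.1323]
208 255 [ 0.0165 -0.0088  0.1415]
216 238 [ 0.017  -0.0113  0.1317]
216 255 [ 0.0168 -0.011   0.1419]
side 22 [[-0.0043 -0.0055  0.1087]
 [ 0.0041 -0.0026  0.1114]
 [ 0.0133  0.0042  0.1139]]
[-0.0015 -0.018   0.144 ]
[ 0.0021 -0.0185  0.1554]
[ 0.0054 -0.0039  0.1001]
top 35 [[-0.0047  0.0014  0.0996]
 [ 0.0014  0.0065  0.1087]
 [ 0.0117  0.012   0.1133]]
[[ 0.0171  0.0111  0.1105]
 [ 0.0174  0.0086  0.1092]
 [ 0.0166  0.0061  0.1114]
 [ 0.016   0.0037  0.1133]
 [ 0.0168  0.0011  0.1097]
 [ 0.0165 -0.0014  0.1104]
 [ 0.0147  0.0112  0.1099]
 [ 0.0146  0.0087  0.1099]
 [ 0.0154  0.0061  0.1066]
 [ 0.0141  0.0037  0.1107]
 [ 0.0141  0.0012  0.1105]
 [ 0.016  -0.0015  0.1031]
 [ 0.0122  0.0113  0.1097]
 [ 0.0115  0.0089  0.1118]
 [ 0.011   0.0064  0.1131]
 [ 0.0111  0.0039  0.1122]
 [ 0.0121  0.0013  0.1084]
 [ 0.0
[... 347 characters left out ...]
 0.004   0.0118  0.1114]
 [ 0.0044  0.0092  0.1093]
 [ 0.0035  0.0068  0.1123]
 [ 0.0044  0.0042  0.1086]
 [ 0.0036  0.0018  0.1111]
 [ 0.0037 -0.0008  0.1104]
 [ 0.0009  0.0119  0.1135]
 [ 0.0012  0.0094  0.1118]
 [ 0.0014  0.0069  0.1107]
 [ 0.0012  0.0044  0.1109]
 [ 0.0011  0.0019  0.1107]
 [ 0.0019 -0.0007  0.1072]
 [-0.0003  0.012   0.1082]
 [-0.0015  0.0095  0.1125]
 [-0.0002  0.0069  0.1069]
 [ 0.0003  0.0043  0.1047]
 [-0.0012  0.002   0.1098]
 [-0.0021 -0.0004  0.1128]
 [-0.0023  0.012   0.1059]
 [-0.0028  0.0096  0.1075]
 [-0.0022  0.007   0.1047]
 [-0.0026  0.0045  0.1058]
 [-0.0034  0.0021  0.1085]
 [-0.0032 -0.0005  0.1071]
 [-0.0042  0.0096  0.1031]
 [-0.0057  0.0072  0.1084]]
```

The shut fingers overlap the fin in plan with no contact force, so the tips must be above it. That contradicts the stated 25 mm overhang, so I'll measure where the tips really are.

```bash
python3 - <<'E'
from h import *
c=calibration('wrist'); K=np.array(c['intrinsics']); M=np.array(c['mount'])
for n in ('w1','w2','w3'):
    d=np.load(n+'.npz')['d']; E=(K,c['k1'],M[:3,:3],M[:3,3]); P=cloud(E,d)
    x,y,z=P[...,0],P[...,1],P[...,2]
    m=(d>0)&(abs(x)<.03)&(abs(y)<.07)&(z<.045)&(z>-.06)
    if n!='w1': m&=(z<.0)
    q=P[m]; print(n,len(q)); 
    if len(q): 
        for a in (-1,1):
            s=q[q[:,1]*a>0]; 
            if len(s): k=np.argsort(s[:,2])[-8:]; print(s[k]); print('z hist',np.histogram(s[:,2],bins=np.arange(-.06,.05,.01))[0])
p,R,o=pose(); print(o['q'],o['gripper_width'])
E
```

```text
w1 6460
[[-0.0043 -0.0426 -0.0261]
 [-0.0011 -0.0423 -0.026 ]
 [-0.0067 -0.0424 -0.026 ]
 [-0.0082 -0.0426 -0.0259]
 [ 0.0067 -0.0425 -0.0254]
 [-0.0057 -0.0425 -0.0254]
 [-0.002  -0.0425 -0.0253]
 [ 0.0032 -0.0426 -0.0247]]
z hist [1228 1039  816  171    0    0    0    0    0    0]
[[ 0.0007  0.0434 -0.026 ]
 [-0.0066  0.0434 -0.0256]
 [ 0.0013  0.0435 -0.0256]
 [-0.0057  0.0434 -0.0255]
 [-0.003   0.0436 -0.0253]
 [ 0.0069  0.0435 -0.0251]
 [ 0.0023  0.0435 -0.0249]
 [ 0.0027  0.0435 -0.0248]]
z hist [1191 1065  781  169    0    0    0    0    0    0]
w2 6303
[[ 0.0012 -0.0246 -0.0163]
 [-0.0071 -0.0247 -0.0161]
 [ 0.0002 -0.0247 -0.0161]
 [ 0.0007 -0.0247 -0.0161]
 [-0.0091 -0.0248 -0.0161]
 [ 0.002  -0.0247 -0.016 ]
 [-0.0063 -0.0247 -0.0159]
 [ 0.0013 -0.0247 -0.0156]]
z hist [972 826 710 540  94   0   0   0   0   0]
[[ 0.0065  0.0257 -0.0165]
 [ 0.0017  0.0256 -0.0164]
 [-0.0081  0.0252 -0.0163]
 [-0.0059  0.0252 -0.0158]
 [-0.0074  0.0253 -0.0157]
 [ 0.0017  0.0257 -0.0155]
 [-0.0008  0.0254 -0.0153]
 [ 0.0021  0.0257 -0.0153]]
z hist [998 849 708 515  91   0   0   0   0   0]
w3 5323
[[-0.     -0.0113 -0.0001]
 [ 0.002  -0.0113 -0.    ]
 [ 0.0091 -0.0079 -0.    ]
 [ 0.0106 -0.012  -0.    ]
 [ 0.0111 -0.0052 -0.    ]
 [ 0.0036 -0.0044 -0.    ]
 [ 0.0041 -0.0108 -0.    ]
 [-0.0026 -0.0123 -0.    ]]
z hist [1096  493  481  407   59   41    0    0    0    0]
[[ 0.0109  0.0036 -0.0167]
 [ 0.0108  0.0019 -0.0167]
 [ 0.0108  0.0011 -0.0167]
 [ 0.0107  0.0056 -0.0165]
 [ 0.0103  0.0056 -0.0165]
 [ 0.0106  0.0069 -0.0163]
 [ 0.0106  0.0032 -0.0161]
 [ 0.0103  0.004  -0.0157]]
z hist [1177  564  512  422   71    0    0    0    0    0]
[ 0.0075  0.5643 -0.173   1.6762  0.1168  0.9111 -1.7101] -0.0032490725689272447
```

The tips measure 16 mm short of the TCP, and the side camera agrees, so the given overhang is wrong by about 41 mm. I'll use tip z = TCP z + 16 mm and descend guarded.

Emit:
drive_tool(
  increments=[
    {"dx":0,"dy":-0.009,"dz":0,"wx":0,"wy":0,"wz":-0.3,"claw":0.05},
    {"dx":0,"dy":0,"dz":0,"wx":0,"wy":0,"wz":0,"claw":0.05},
    {"dx":0,"dy":0,"dz":0,"wx":0,"wy":0,"wz":0,"claw":0.05},
    {"dx":0,"dy":0,"dz":0,"wx":0,"wy":0,"wz":0,"claw":0.05},
    {"dx":0,"dy":0,"dz":0.01,"wx":0,"wy":0,"wz":0,"claw":0.05},
    {"dx":0,"dy":0,"dz":0.01,"wx":0,"wy":0,"wz":0,"claw":0.05},
    {"dx":0,"dy":0,"dz":0,"wx":0,"wy":0,"wz":0,"claw":0.05},
  ],
)

```text
t: 4.72
eef_pos: [0.6573, 0.023, 0.0892]
tool_rot: [0.0, 0.999, 0.038, -0.001]
contact_force: [0.0, -0.0, 0.8]
gripper_width: 0.584
grasp_force: 0.0
```

Emit:
drive_tool(
  increments=[
    {"dx":0,"dy":0,"dz":0.008,"wx":0,"wy":0,"wz":0,"claw":0.05},
    {"dx":0,"dy":0,"dz":0.004,"wx":0,"wy":0,"wz":0,"claw":0.05},
    {"dx":0,"dy":0,"dz":0,"wx":0,"wy":0,"wz":0,"claw":0.0},
    {"dx":0,"dy":0,"dz":0,"wx":0,"wy":0,"wz":0,"claw":0.0},
    {"dx":0,"dy":0,"dz":0,"wx":0,"wy":0,"wz":0,"claw":0.0},
    {"dx":0,"dy":0,"dz":0,"wx":0,"wy":0,"wz":0,"claw":0.0},
  ],
  newtons=25,
)

```text
t: 5.48
eef_pos: [0.6586, 0.0231, 0.0791]
tool_rot: [-0.0, 0.999, 0.038, 0.0]
contact_force: [-0.6, 0.2, 1.2]
gripper_width: 0.159
grasp_force: 28.3
```

Emit:
drive_tool(
  increments=[
    {"dx":0,"dy":-0.008,"dz":0,"wx":0,"wy":0,"wz":0,"claw":0.0},
    {"dx":0,"dy":-0.012,"dz":0,"wx":0,"wy":0,"wz":0,"claw":0.0},
    {"dx":0,"dy":-0.012,"dz":0,"wx":0,"wy":0,"wz":0,"claw":0.0},
    {"dx":0,"dy":-0.012,"dz":0,"wx":0,"wy":0,"wz":0,"claw":0.0},
    {"dx":0,"dy":-0.012,"dz":0,"wx":0,"wy":0,"wz":0,"claw":0.0},
    {"dx":0,"dy":-0.004,"dz":0,"wx":0,"wy":0,"wz":0,"claw":0.0},
    {"dx":0,"dy":-0.0,"dz":0,"wx":0,"wy":0,"wz":0,"claw":0.0},
    {"dx":0,"dy":-0.0,"dz":0,"wx":0,"wy":0,"wz":0,"claw":0.0},
  ],
)

```text
t: 6.48
eef_pos: [0.6538, 0.0833, 0.079]
tool_rot: [-0.0, 0.999, 0.038, -0.0]
contact_force: [-1.7, -1.1, 6.3]
gripper_width: 0.154
grasp_force: 29.0
```

The bolt slid 60 mm while gripped. Next: release, lift and go above the stone.

Emit:
drive_tool(
  increments=[
    {"dx":0,"dy":0,"dz":0,"wx":0,"wy":0,"wz":0,"claw":0.045},
    {"dx":0,"dy":0,"dz":0,"wx":0,"wy":0,"wz":0,"claw":0.045},
    {"dx":0,"dy":0,"dz":0,"wx":0,"wy":0,"wz":0,"claw":0.045},
    {"dx":0,"dy":0,"dz":-0.025,"wx":0,"wy":0,"wz":0,"claw":0.045},
    {"dx":0,"dy":0,"dz":-0.035,"wx":0,"wy":0,"wz":0,"claw":0.085},
    {"dx":-0.032,"dy":-0.03,"dz":-0.02,"wx":0,"wy":0,"wz":0,"claw":0.085},
    {"dx":-0.032,"dy":-0.045,"dz":0,"wx":0,"wy":0,"wz":0,"claw":0.085},
    {"dx":-0.032,"dy":-0.045,"dz":0,"wx":0,"wy":0,"wz":0,"claw":0.085},
    {"dx":-0.032,"dy":-0.045,"dz":0,"wx":0,"wy":0,"wz":0,"claw":0.085},
    {"dx":0,"dy":-0.045,"dz":0,"wx":0,"wy":0,"wz":-9.8,"claw":0.085},
    {"dx":0,"dy":0,"dz":0,"wx":0,"wy":0,"wz":-9.8,"claw":0.085},
    {"dx":0,"dy":0,"dz":0,"wx":0,"wy":0,"wz":-9.8,"claw":0.085},
    {"dx":0,"dy":0,"dz":0,"wx":0,"wy":0,"wz":-9.8,"claw":0.085},
    {"dx":0,"dy":0,"dz":0,"wx":0,"wy":0,"wz":-9.8,"claw":0.085},
    {"dx":0,"dy":0,"dz":0,"wx":0,"wy":0,"wz":-9.8,"claw":0.085},
    {"dx":0,"dy":0,"dz":0,"wx":0,"wy":0,"wz":-9.8,"claw":0.085},
    {"dx":0,"dy":0,"dz":0,"wx":0,"wy":0,"wz":-9.8,"claw":0.085},
    {"dx":0,"dy":0,"dz":0,"wx":0,"wy":0,"wz":-9.8,"claw":0.085},
    {"dx":0,"dy":0,"dz":0,"wx":0,"wy":0,"wz":-9.8,"claw":0.085},
    {"dx":0,"dy":0,"dz":0,"wx":0,"wy":0,"wz":-9.8,"claw":0.085},
  ],
)

```text
t: 8.98
eef_pos: [0.5101, 0.2825, 0.1587]
tool_rot: [-0.0, 0.556, 0.832, 0.0]
contact_force: [-0.2, -1.1, 0.2]
gripper_width: 0.993
grasp_force: 0.0
```

```bash
python3 - <<'E'
from h import *
E=ext('top'); i2,d2=read_camera('top'); Pt=cloud(E,d2); np.savez('top2',im=i2,d=d2)
W=np.array([.510,.283,0])
to(W+[0,0,-.011],tool(122.3))
E=ext('wrist'); im,d=read_camera('wrist'); np.savez('w4',d=d,R=E[2],t=E[3],im=im)
P=cloud(E,d); m=(d>0)&(abs(P[...,2]-.017)<.005)&(np.hypot(P[...,0]-.51,P[...,1]-.283)<.075)
im2=im.copy(); im2[m]=im2[m]//2+np.array([120,0,120],np.uint8)//1
cv2.imwrite('pics/w4.png',np.hstack([cv2.resize(im,(400,300)),cv2.resize(im2,(400,300))])[...,::-1])
p=P[m]; print(m.sum(),p.mean(0),cv2.minAreaRect(p[:,:2].astype(np.float32)))
# red fin from w2 rays: stone corners in w2
w=np.load('w2.npz'); E2=(E[0],E[1],w['R'],w['t']); print(atz(E2,[(36,319),(113,281),(57,345)],.017))
E
```

```text
t 9.025 pos [0.5102 0.2823 0.1586] box [-0.122   0.2727  0.1586] F [ 0.8033 -0.6684  0.4528]
rotvec deg [-0.0114 -0.0039 -9.4304] shift in new tool axes [0.0007 0.0002 0.1696] in old [0.0007 0.0002 0.1696]
6205 [0.5091 0.2843 0.0152] ((0.5265713930130005, 0.2909422814846039), (0.07743128389120102, 0.11057208478450775), 30.943124771118164)
[[0.5002 0.3347 0.017 ]
 [0.5567 0.2378 0.017 ]
 [0.468  0.3148 0.017 ]]
```

View pics/w4.png

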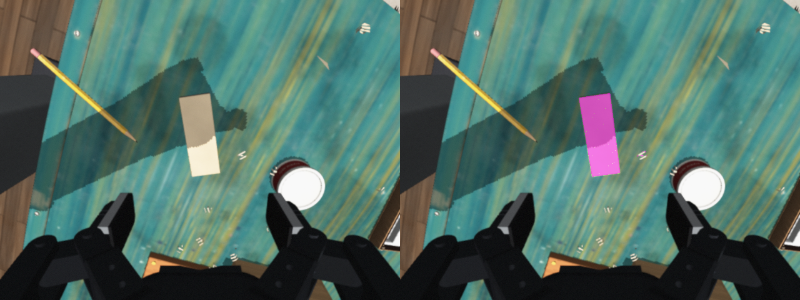

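The picture shows the stone cleanly masked, centre (199,135) in the left half, with the tin at (298,185) well to the side. I'll get its axis from PCA.

```bash
python3 - <<'E'
from h import *
c=calibration('wrist');w=np.load('w4.npz'); E=(np.array(c['intrinsics']),c['k1'],w['R'],w['t']); d=w['d'];P=cloud(E,d)
m=(d>0)&(abs(P[...,2]-.017)<.005)&(np.hypot(P[...,0]-.51,P[...,1]-.283)<.075)
m=cv2.morphologyEx(m.astype(np.uint8),cv2.MORPH_OPEN,np.ones((7,7)))>0
uv=np.argwhere(m)[:,::-1]; p=atz(E,uv,.017)[:,:2]
r=cv2.minAreaRect(p.astype(np.float32)); cc=p.mean(0); e,V=np.linalg.eigh(np.cov((p-cc).T)); a=np.degrees(np.arctan2(V[1,1],V[0,1]))%180
print(r,cc,a,P[m][:,2].mean()); to([*cc,-.011],tool(a))
z=np.load('top2.npz'); Et=ext('top'); print('tin',atz(Et,[(236,187)],.037)-[*cc,0])
i=z['im'].astype(int); red=(i[...,0]>110)&(i[...,1]<60)&(i[...,2]<60); red[:160]=0;red[210:]=0;red[:,:280]=0;red[:,380:]=0
q=atz(Et,np.argwhere(red)[:,::-1],.11); print('fin box',(q.mean(0)-O)@BR,red.sum())
E
```

```text
((0.5101944208145142, 0.2821672558784485), (0.0396849662065506, 0.10949531942605972), 30.902584075927734) [0.5087 0.2848] 120.92769121309479 0.015205460136460599
t 9.075 pos [0.5101 0.2823 0.1586] box [-0.122   0.2727  0.1586] F [ 0.093  -0.1103  0.0383]
rotvec deg [-0.013  -0.0252 -8.6873] shift in new tool axes [0.0028 0.0001 0.1696] in old [ 0.0027 -0.0003  0.1696]
tin [[ 0.1522 -0.0114  0.037 ]]
fin box [0.0028 0.0647 0.11  ] 38
```

Emit:
drive_tool(
  increments=[
    {"dx":0,"dy":0,"dz":0.03,"wx":0,"wy":0,"wz":-4.2,"claw":0.06},
    {"dx":0,"dy":0,"dz":0.03,"wx":0,"wy":0,"wz":-4.2,"claw":0.06},
    {"dx":0,"dy":0,"dz":0.03,"wx":0,"wy":0,"wz":0,"claw":0.06},
    {"dx":0,"dy":0,"dz":0.03,"wx":0,"wy":0,"wz":0,"claw":0.06},
    {"dx":0,"dy":0,"dz":0.02,"wx":0,"wy":0,"wz":0,"claw":0.06},
    {"dx":0,"dy":0,"dz":0.015,"wx":0,"wy":0,"wz":0,"claw":0.06},
    {"dx":0,"dy":0,"dz":0.008,"wx":0,"wy":0,"wz":0,"claw":0.06},
    {"dx":0,"dy":0,"dz":0.004,"wx":0,"wy":0,"wz":0,"claw":0.06},
    {"dx":0,"dy":0,"dz":0,"wx":0,"wy":0,"wz":0,"claw":0.06},
  ],
)

```text
t: 10.2
eef_pos: [0.5104, 0.2827, -0.0079]
tool_rot: [0.0, 0.496, 0.869, 0.0]
contact_force: [1.0, 0.2, 0.2]
gripper_width: 0.703
grasp_force: 0.0
```

Emit:
drive_tool(
  increments=[
    {"dx":0,"dy":0,"dz":0.001,"wx":0,"wy":0,"wz":0,"claw":0.02},
    {"dx":0,"dy":0,"dz":0,"wx":0,"wy":0,"wz":0,"claw":0.02},
    {"dx":0,"dy":0,"dz":0,"wx":0,"wy":0,"wz":0,"claw":0.02},
    {"dx":0,"dy":0,"dz":0,"wx":0,"wy":0,"wz":0,"claw":0.02},
    {"dx":0,"dy":0,"dz":-0.01,"wx":0,"wy":0,"wz":0,"claw":0.02},
    {"dx":0,"dy":0,"dz":-0.03,"wx":0,"wy":0,"wz":0,"claw":0.02},
    {"dx":0,"dy":0,"dz":-0.03,"wx":0,"wy":0,"wz":0,"claw":0.02},
    {"dx":0,"dy":0,"dz":0,"wx":0,"wy":0,"wz":0,"claw":0.02},
  ],
  newtons=40,
)

```text
t: 11.2
eef_pos: [0.5114, 0.2834, 0.0631]
tool_rot: [0.001, 0.496, 0.869, 0.002]
contact_force: [-0.2, -0.1, -1.8]
gripper_width: 0.452
grasp_force: 40.7
```

```bash
python3 - <<'E'
from h import *
# refined box pose: fit box model corners seen in top + w2
to(bw([-.078,0,.062]),tool(4.4))
c=calibration('wrist');w=np.load('w2.npz'); E=(np.array(c['intrinsics']),c['k1'],w['R'],w['t'])
print('w2 roof front corners box',(atz(E,[(226,221),(431,221)],.078)-O)@BR,'sill front',(atz(E,[(276.5,328),(379,328)],.014)-O)@BR)
E
```

```text
t 11.2 pos [0.5114 0.2834 0.0631] box [-0.1207  0.2737  0.0631] F [-0.2379 -0.0713 -1.7536]
rotvec deg [  0.1499  -0.2383 116.1878] shift in new tool axes [0.0427 0.2737 0.0011] in old [-0.2644 -0.0825  0.0007]
w2 roof front corners box [[ 0.0043  0.0816  0.078 ]
 [ 0.0054 -0.0864  0.078 ]] sill front [[-0.1349  0.052   0.014 ]
 [-0.1342 -0.0608  0.014 ]]
```

Emit:
drive_tool(
  increments=[
    {"dx":0,"dy":0,"dz":-0.005,"wx":0,"wy":0,"wz":10.5,"claw":0.02},
    {"dx":0,"dy":0,"dz":0,"wx":0,"wy":0,"wz":10.5,"claw":0.02},
    {"dx":0,"dy":0,"dz":0,"wx":0,"wy":0,"wz":10.5,"claw":0.02},
    {"dx":0,"dy":0,"dz":0,"wx":0,"wy":0,"wz":10.5,"claw":0.02},
    {"dx":0,"dy":0,"dz":0,"wx":0,"wy":0,"wz":10.5,"claw":0.02},
    {"dx":0,"dy":0,"dz":0,"wx":0,"wy":0,"wz":10.5,"claw":0.02},
    {"dx":0,"dy":0,"dz":0,"wx":0,"wy":0,"wz":10.5,"claw":0.02},
    {"dx":0,"dy":0,"dz":0,"wx":0,"wy":0,"wz":10.5,"claw":0.02},
    {"dx":0,"dy":0,"dz":0,"wx":0,"wy":0,"wz":10.5,"claw":0.02},
    {"dx":0,"dy":0,"dz":0,"wx":0,"wy":0,"wz":10.5,"claw":0.02},
    {"dx":0,"dy":0,"dz":0,"wx":0,"wy":0,"wz":10.5,"claw":0.02},
    {"dx":0.006,"dy":0.039,"dz":0,"wx":0,"wy":0,"wz":0,"claw":0.02},
    {"dx":0.006,"dy":0.039,"dz":0,"wx":0,"wy":0,"wz":0,"claw":0.02},
    {"dx":0.006,"dy":0.039,"dz":0,"wx":0,"wy":0,"wz":0,"claw":0.02},
    {"dx":0.006,"dy":0.039,"dz":0,"wx":0,"wy":0,"wz":0,"claw":0.02},
    {"dx":0.006,"dy":0.039,"dz":0,"wx":0,"wy":0,"wz":0,"claw":0.02},
    {"dx":0.006,"dy":0.039,"dz":0,"wx":0,"wy":0,"wz":0,"claw":0.02},
    {"dx":0.006,"dy":0.039,"dz":0,"wx":0,"wy":0,"wz":0,"claw":0.02},
    {"dx":0,"dy":0,"dz":0,"wx":0,"wy":0,"wz":0,"claw":0.02},
    {"dx":0,"dy":0,"dz":0,"wx":0,"wy":0,"wz":0,"claw":0.02},
  ],
)

```text
t: 13.7
eef_pos: [0.5753, 0.0147, 0.0649]
tool_rot: [-0.0, 0.999, 0.044, -0.001]
contact_force: [-0.7, 0.9, -2.1]
gripper_width: 0.45
grasp_force: 40.8
```

```bash
sed -i 's/O=np.array(\[.6527,.0198,0\])/O=np.array([.6545,.0198,0])/' h.py; python3 - <<'E'
from h import *
to(bw([-.080,0,.007]),tool(4.4))
E=ext('wrist'); im,d=read_camera('wrist'); np.savez('w5',d=d,R=E[2],t=E[3],im=im)
for n,p in dict(roofL=[0,.085,.078],roofR=[0,-.085,.078],fin=[.0045,.06,.112]).items():
    x=proj(E,bw(p))[0]; print(n,x); cv2.circle(im,tuple(int(v) for v in x),3,(255,0,255),-1)
cv2.imwrite('pics/w5.png',im[...,::-1])
E
```

```text
t 13.7 pos [0.5753 0.0147 0.0649] box [-0.0793  0.001   0.0649] F [-0.7006  0.8598 -2.1048]
rotvec deg [-0.0219  0.0972  0.6967] shift in new tool axes [-0.0007  0.001   0.0579] in old [-0.0006  0.001   0.0579]
roofL [ 96.9805 120.2678]
roofR [550.3021 125.495 ]
fin [111.7807 104.1161]
```

View pics/w5.png

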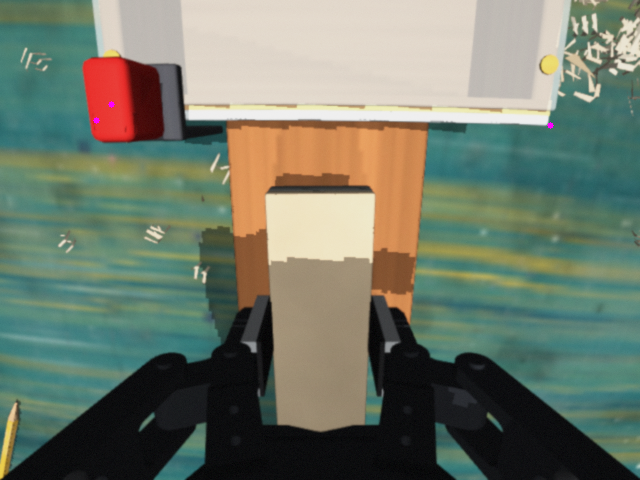

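The wrist view shows the stone centred over the sill at (320,190) and pointing at the port. The bolt is aside at (110,100), and the roof's right corner is at (549,122) against (550,125) predicted. I'll lower and release.

Emit:
drive_tool(
  increments=[
    {"dx":0,"dy":0.001,"dz":0.025,"wx":0,"wy":0,"wz":0.6,"claw":0.02},
    {"dx":0,"dy":0,"dz":0.02,"wx":0,"wy":0,"wz":0,"claw":0.02},
    {"dx":0,"dy":0,"dz":0.008,"wx":0,"wy":0,"wz":0,"claw":0.02},
    {"dx":0,"dy":0,"dz":0.003,"wx":0,"wy":0,"wz":0,"claw":0.02},
    {"dx":0,"dy":0,"dz":0.001,"wx":0,"wy":0,"wz":0,"claw":0.02},
    {"dx":0,"dy":0,"dz":0,"wx":0,"wy":0,"wz":0,"claw":0.02},
  ],
)

```text
t: 14.5
eef_pos: [0.5768, 0.0134, 0.0094]
tool_rot: [-0.0, 0.999, 0.039, 0.001]
contact_force: [-0.4, -0.6, -1.9]
gripper_width: 0.456
grasp_force: 40.7
```

Emit:
drive_tool(
  increments=[
    {"dx":0,"dy":0,"dz":0.0015,"wx":0,"wy":0,"wz":0,"claw":0.02},
    {"dx":0,"dy":0,"dz":0.001,"wx":0,"wy":0,"wz":0,"claw":0.02},
    {"dx":0,"dy":0,"dz":0,"wx":0,"wy":0,"wz":0,"claw":0.02},
    {"dx":0,"dy":0,"dz":0,"wx":0,"wy":0,"wz":0,"claw":0.056},
    {"dx":0,"dy":0,"dz":0,"wx":0,"wy":0,"wz":0,"claw":0.056},
    {"dx":0,"dy":0,"dz":0,"wx":0,"wy":0,"wz":0,"claw":0.056},
    {"dx":0,"dy":0,"dz":-0.02,"wx":0,"wy":0,"wz":0,"claw":0.056},
    {"dx":0,"dy":0,"dz":-0.04,"wx":0,"wy":0,"wz":0,"claw":0.056},
    {"dx":0,"dy":0,"dz":-0.04,"wx":0,"wy":0,"wz":0,"claw":0.03},
    {"dx":0,"dy":0,"dz":0,"wx":0,"wy":0,"wz":0,"claw":0.0},
    {"dx":0,"dy":0,"dz":0,"wx":0,"wy":0,"wz":0,"claw":0.0},
  ],
)

```text
t: 15.88
eef_pos: [0.5759, 0.0132, 0.106]
tool_rot: [0.0, 0.999, 0.039, -0.0]
contact_force: [-0.8, 0.1, -1.1]
gripper_width: 0.023
grasp_force: 0.0
```

```bash
python3 - <<'E'
from h import *
p,R,o=pose(); print(p)
E=ext('wrist'); im,d=read_camera('wrist'); np.savez('w6',d=d,R=E[2],t=E[3],im=im); P=cloud(E,d); b=(P-O)@BR
m=(d>0)&(abs(b[...,2]-.031)<.006)&(abs(b[...,1])<.06)&(b[...,0]<-.005)&(b[...,0]>-.2); q=b[m]; print(m.sum(),np.percentile(q,[1,50,99],axis=0))
r=cv2.minAreaRect(q[:,:2].astype(np.float32)); print(r)
for tilt in (38,42):
  Rt=tool(4.4,tilt)
  tip=bw([-.165,0,.026]); print(tilt); to(tip+Rt@[0,0,.015],Rt)
E
```

```text
[0.5759 0.0132 0.106 ]
8513 [[-0.1223 -0.0206  0.0277]
 [-0.067  -0.0007  0.0293]
 [-0.0245  0.0187  0.0308]]
((-0.06230059638619423, 0.0023788996040821075), (0.1386515349149704, 0.06530898064374924), 16.86925506591797)
38
t 15.925 pos [0.5755 0.0131 0.1054] box [-0.0793 -0.0006  0.1054] F [-0.8723 -0.2239 -0.4929]
rotvec deg [-0.0246 38.0955  0.0964] shift in new tool axes [-0.1164 -0.0006  0.0248] in old [-0.0763 -0.0007  0.0913]
42
t 15.925 pos [0.5755 0.0131 0.1054] box [-0.0793 -0.0006  0.1054] F [-0.8723 -0.2239 -0.4929]
rotvec deg [-0.028  42.0955  0.0958] shift in new tool axes [-0.1168 -0.0006  0.0167] in old [-0.0755 -0.0007  0.0906]
```

Emit:
drive_tool(
  increments=[
    {"dx":0,"dy":0,"dz":0,"wx":0,"wy":10.5,"wz":0,"claw":0.0},
    {"dx":0,"dy":0,"dz":0,"wx":0,"wy":10.5,"wz":0,"claw":0.0},
    {"dx":0,"dy":0,"dz":0,"wx":0,"wy":10.5,"wz":0,"claw":0.0},
    {"dx":0,"dy":0,"dz":0,"wx":0,"wy":10.5,"wz":0,"claw":0.0},
    {"dx":-0.0155,"dy":0,"dz":-0.014,"wx":0,"wy":0,"wz":0,"claw":0.0},
    {"dx":-0.0155,"dy":0,"dz":-0.014,"wx":0,"wy":0,"wz":0,"claw":0.0},
    {"dx":-0.0155,"dy":0,"dz":-0.014,"wx":0,"wy":0,"wz":0,"claw":0.0},
    {"dx":0,"dy":0,"dz":0,"wx":0,"wy":0,"wz":0,"claw":0.0},
    {"dx":0,"dy":0,"dz":0,"wx":0,"wy":0,"wz":0,"claw":0.0},
  ],
)

```text
t: 17.05
eef_pos: [0.5179, -0.0119, 0.126]
tool_rot: [0.019, 0.975, 0.03, 0.219]
contact_force: [0.1, 0.3, 0.4]
gripper_width: 0.0
grasp_force: 0.0
```

```bash
python3 - <<'E'
from h import *
Rt=tool(4.4,42)
to(bw([-.152,0,.026])+Rt@[0,0,.015],Rt); print(get_obs()['q'])
E
```

```text
t 17.05 pos [ 0.5179 -0.0119  0.126 ] box [-0.1386 -0.0211  0.126 ] F [0.1005 0.3121 0.4247]
rotvec deg [ 3.2828 16.7706  0.3844] shift in new tool axes [-0.0769 -0.0211  0.0804] in old [-0.0504 -0.0267  0.0978]
[ 0.0895  0.1876 -0.27    2.3382  0.6649  0.2357 -2.2929]
```

Emit:
drive_tool(
  increments=[
    {"dx":0,"dy":0,"dz":0,"wx":0,"wy":0,"wz":0,"claw":0.0},
    {"dx":0,"dy":0,"dz":0,"wx":0,"wy":0,"wz":0,"claw":0.0},
    {"dx":0,"dy":0,"dz":0,"wx":0,"wy":0,"wz":0,"claw":0.0},
  ],
)

```text
t: 17.42
eef_pos: [0.5175, -0.012, 0.1263]
tool_rot: [0.02, 0.975, 0.03, 0.219]
contact_force: [-0.4, 0.4, -1.1]
gripper_width: 0.003
grasp_force: 0.0
```

```bash
python3 - <<'E'
from h import *
Rt=tool(4.4,42)
to(bw([-.152,0,.026])+Rt@[0,0,.015],Rt); o=get_obs();print(o['q'],o['joint_vel'])
E
```

```text
t 17.425 pos [ 0.5175 -0.012   0.1263] box [-0.139  -0.0212  0.1263] F [-0.3554  0.4183 -1.0706]
rotvec deg [ 3.3006 16.7633  0.3835] shift in new tool axes [-0.0768 -0.0212  0.0808] in old [-0.0502 -0.0268  0.0982]
[ 0.0897  0.1865 -0.2703  2.3387  0.6644  0.2361 -2.2926] [ 0.0007 -0.0034 -0.0006  0.0015  0.0016 -0.0015  0.0005]
```

```bash
cat > fk.py <<'E'
from h import *
import itertools
from scipy.optimize import least_squares
S=[([1.05991618,.47782656,.02229972,1.55645119,-.01147192,1.10930605,-.08310093],[.26433964,-.62040949,.21580735],None,[-8.95395929e-04,.979782165,.200065093,-2.57e-4]),
([.0075,.5643,-.173,1.6762,.1168,.9111,-1.7101],[.6592,.0141,.1111],None,[0,.999,.036,0]),
([.0897,.1865,-.2703,2.3387,.6644,.2361,-2.2926],[.5175,-.012,.1263],None,[.02,.975,.03,.219])]
Rz=lambda a:Ro.from_euler('z',a).as_matrix(); Ry=lambda a:Ro.from_euler('y',a).as_matrix()
def ori(q,s,o1,o7):
    return Rz(s[0]*q[0]+o1)@Ry(q[1])@Rz(s[1]*q[2])@Ry(q[3])@Rz(s[2]*q[4])@Ry(q[5])@Rz(s[3]*q[6]+o7)
E
cat > fit.py <<'E'
from fk import *
best=[]
Rs=[Ro.from_quat([w[1],w[2],w[3],w[0]]).as_matrix() for _,_,_,w in S]
for s in itertools.product((1,-1),repeat=4):
    f=lambda x:np.concatenate([Ro.from_matrix(R.T@ori(q,s,*x)).as_rotvec() for (q,*_),R in zip(S,Rs)])
    for x0 in itertools.product((0,1.5,3,-1.5),repeat=2):
        r=least_squares(f,x0); best.append((r.cost,s,tuple(r.x)))
best.sort(key=lambda b:b[0]); print(*best[:4],sep='\n')
_,s,x=best[0]
def pos(q,d,o1):
    A=Rz(s[0]*q[0]+o1)@Ry(q[1]); p=np.array([0,0,d[0]])+A@[d[5],0,d[1]]; A=A@Rz(s[1]*q[2])@Ry(q[3]); p=p+A@[d[6],0,d[2]]
    A=A@Rz(s[2]*q[4])@Ry(q[5]); return p+A@[d[4],0,d[3]]
g=lambda d:np.concatenate([np.concatenate([pos(q,d,x[0])-p for q,p,*_ in S]),1e-3*d[4:]])
r=least_squares(g,[.3,.5,.5,.3,0,0,0]); print(r.x,np.sqrt(2*r.cost),r.fun)
E
python3 fit.py
```

```text
(np.float64(3.7768631840207296e-07), (-1, -1, -1, -1), (np.float64(-0.0020203001573963), np.float64(1.5688138621589667)))
(np.float64(3.7768631840232834e-07), (-1, -1, -1, -1), (np.float64(-0.0020203001288529136), np.float64(1.5688138621874415)))
(np.float64(3.7768631840721345e-07), (-1, -1, -1, -1), (np.float64(-0.0020202939464193), np.float64(1.5688138683714503)))
(np.float64(3.7768631840954586e-07), (-1, -1, -1, -1), (np.float64(-0.0020202922853870854), np.float64(-4.714371437148253)))
[-0.1614  0.0086  0.2344 -0.4961  0.0573  0.4704 -0.214 ] 0.06874774660673134 [ 0.059   0.033  -0.0031  0.0005  0.0112  0.0035 -0.     -0.0013 -0.0004
  0.0001  0.0005 -0.0002]
```

Emit:
drive_tool(
  increments=[
    {"dx":0,"dy":-0.01,"dz":0,"wx":1.65,"wy":-6.6,"wz":0.2,"claw":0.0},
    {"dx":0,"dy":-0.011,"dz":0,"wx":1.65,"wy":-6.6,"wz":0.2,"claw":0.0},
    {"dx":0,"dy":0,"dz":0,"wx":0,"wy":0,"wz":0,"claw":0.0},
  ],
)

```text
t: 17.8
eef_pos: [0.5187, 0.0092, 0.1264]
tool_rot: [-0.006, 0.994, 0.03, 0.107]
contact_force: [0.4, -0.0, -0.0]
gripper_width: -0.0
grasp_force: 0.0
```

```bash
python3 - <<'E'
from h import *
Rt=tool(4.4,12)
to(bw([-.152,0,.026])+Rt@[0,0,.015],Rt); o=get_obs();print(repr(o['q']),repr(o['eef_pos']),repr(o['tool_rot']))
E
```

```text
t 17.8 pos [0.5187 0.0092 0.1264] box [-0.1362 -0.0001  0.1264] F [ 0.4179 -0.008  -0.0063]
rotvec deg [-0.1707 -0.2567 -0.9434] shift in new tool axes [-0.0364 -0.0001  0.1099] in old [-0.0369  0.0008  0.1098]
array([ 0.2768,  0.2762, -0.4814,  2.1495,  0.28  ,  0.5483, -1.9106]) array([0.5187, 0.0092, 0.1264]) array([-0.0064,  0.9938,  0.0301,  0.1066])
```

Emit:
drive_tool(
  increments=[
    {"dx":-0.018,"dy":0,"dz":0.02,"wx":0,"wy":0,"wz":-0.9,"claw":0.0},
    {"dx":-0.019,"dy":0,"dz":0.03,"wx":0,"wy":0,"wz":0,"claw":0.0},
    {"dx":0,"dy":0,"dz":0.03,"wx":0,"wy":0,"wz":0,"claw":0.0},
    {"dx":0,"dy":0,"dz":0.02,"wx":0,"wy":0,"wz":0,"claw":0.0},
    {"dx":0,"dy":0,"dz":0.008,"wx":0,"wy":0,"wz":0,"claw":0.0},
    {"dx":0,"dy":0,"dz":0,"wx":0,"wy":0,"wz":0,"claw":0.0},
  ],
)

```text
t: 18.55
eef_pos: [0.5019, 0.0083, 0.0121]
tool_rot: [-0.005, 0.994, 0.039, 0.105]
contact_force: [1.0, -0.7, 0.8]
gripper_width: -0.003
grasp_force: 0.0
```

```bash
python3 - <<'E'
from h import *
Rt=tool(4.4,12)
to(bw([-.152,0,.026])+Rt@[0,0,.015],Rt); o=get_obs();print(repr(o['q']),repr(o['eef_pos']),repr(o['tool_rot']))
E
```

```text
t 18.55 pos [0.5019 0.0083 0.0121] box [-0.1531  0.0003  0.0121] F [ 0.9825 -0.6786  0.8356]
rotvec deg [-0.1021 -0.0413  0.0661] shift in new tool axes [0.0039 0.0003 0.0016] in old [0.0039 0.0003 0.0016]
array([ 0.0875,  0.455 , -0.2801,  2.2596,  0.538 ,  0.2674, -2.153 ]) array([0.5019, 0.0083, 0.0121]) array([-0.0049,  0.9937,  0.0388,  0.1048])
```

```bash
cat > fit2.py <<'E'
from fk import *
S+= [([0.2768,.2762,-.4814,2.1495,.28,.5483,-1.9106],[.5187,.0092,.1264],None,None),([.0875,.455,-.2801,2.2596,.538,.2674,-2.153],[.5019,.0083,.0121],None,None)]
s=(-1,-1,-1,-1);o1=-.002;o7=1.5688
def pos(q,d):
    A=Rz(-q[0]+o1); p=np.array([0,0,d[0]])+A@[d[10],d[11],0]; A=A@Ry(q[1]); p=p+A@[d[1],d[2],d[3]]
    A=A@Rz(-q[2])@Ry(q[3]); p=p+A@[d[4],d[5],d[6]]; A=A@Rz(-q[4])@Ry(q[5]); return p+A@[d[7],d[8],d[9]]
x0=np.array([.3,0,0,.5,0,0,.5,0,0,.3,0,0])
g=lambda d:np.concatenate([np.concatenate([pos(q,d)-p for q,p,*_ in S]),3e-3*(d-x0)])
r=least_squares(g,x0); D=r.x
if __name__=='__main__': print(D,r.fun[:15])
E
python3 fit2.py
```

```text
[ 0.2863 -0.0002 -0.0149  0.5422  0.0003 -0.0298  0.4733  0.0009 -0.0014
  0.3404  0.0004 -0.0149] [-0.     -0.      0.0001 -0.      0.     -0.0001  0.      0.     -0.
 -0.     -0.     -0.      0.      0.      0.    ]
```

```bash
cat > plan.py <<'E'
from fit2 import *
lo=np.array([-2.96,-.34,-1.41,.24,-1.37,.17,-2.96])+.01; hi=np.array([2.96,2.1,1.46,2.44,4.51,1.92,2.96])-.01
def ik(q,tip,t,w=.02):
    Rt=tool(4.4,t); p=bw(tip)+Rt@[0,0,.015]
    f=lambda x:np.concatenate([10*(pos(x,D)-p),Ro.from_matrix(Rt.T@ori(x,s,o1,o7)).as_rotvec(),w*.1*(x-q)])
    r=least_squares(f,np.clip(q,lo+1e-3,hi-1e-3),bounds=(lo,hi)); return r.x,np.linalg.norm(pos(r.x,D)-p),np.degrees(np.linalg.norm(Ro.from_matrix(Rt.T@ori(r.x,s,o1,o7)).as_rotvec()))
if __name__=='__main__':
    q=np.array(S[-1][0])
    for x,t in [(-.15,12),(-.12,12),(-.09,12),(-.06,12),(-.03,12),(-.03,18),(-.03,24),(-.03,30),(-.03,36),(-.03,40),(-.01,40),(.01,40),(.022,40)]:
        q,e,a=ik(q,[x,0,.026],t); print(x,t,q,'%.4f %.2f'%(e,a))
    rng=np.random.default_rng(0)
    for x,t in ((-.03,40),(.022,40),(.022,35)):
        sol=[]
        for k in range(60):
            z,e,a=ik(rng.uniform(lo,hi),[x,0,.026],t,1e-3)
            if e<1e-3 and a<.5: sol.append(z)
        print(x,t,len(sol)); print(np.array(sol)[:8])
E
python3 plan.py
```

```text
-0.15 12 [ 0.0876  0.4632 -0.2805  2.2458  0.5368  0.2747 -2.1511] 0.0000 0.00
-0.12 12 [ 0.1035  0.4965 -0.299   2.1781  0.5225  0.3142 -2.125 ] 0.0000 0.00
-0.09 12 [ 0.1149  0.5303 -0.3138  2.1095  0.5101  0.3534 -2.1009] 0.0000 0.00
-0.06 12 [ 0.1226  0.5647 -0.3258  2.0398  0.4992  0.3927 -2.0782] 0.0000 0.00
-0.03 12 [ 0.1275  0.5996 -0.3356  1.9689  0.4896  0.4321 -2.0566] 0.0000 0.00
-0.03 18 [ 0.0377  0.5654 -0.2191  2.0547  0.5559  0.2529 -2.1441] 0.0000 0.00
-0.03 24 [ 0.1037  0.5644 -0.2996  2.1281  1.3203  0.18   -2.8906] 0.0000 0.00
-0.03 30 [ 0.1636  0.5706 -0.3558  2.1301  1.4155  0.18   -2.95  ] 0.0014 5.28
-0.03 36 [ 0.8968  1.1949 -1.4     2.193   1.9682  1.0151 -2.95  ] 0.0010 3.60
-0.03 40 [ 0.9252  1.2213 -1.4     2.2184  2.0521  0.9958 -2.95  ] 0.0018 5.85
-0.01 40 [ 0.9018  1.2395 -1.4     2.183   2.0643  1.0144 -2.95  ] 0.0014 4.71
0.01 40 [ 0.879   1.2572 -1.4     2.147   2.077   1.0306 -2.95  ] 0.0010 3.55
0.022 40 [ 0.8657  1.2676 -1.4     2.1251  2.0848  1.0392 -2.95  ] 0.0008 2.86
-0.03 40 34
[[ 0.0193  0.5985 -0.1957  2.3079  2.8647  0.4745  1.8382]
 [ 
[... 680 characters left out ...]
3382  2.219   3.4259  0.4306  1.1286]
 [-1.0286  1.5116  1.4232  2.2478  3.9634  1.2789 -0.1142]
 [-0.4226  0.6664  0.3518  2.2197  3.4401  0.434   1.11  ]
 [-0.986   1.2462  1.2347  2.2464  3.9769  1.0351  0.0928]]
0.022 35 44
[[ 0.5547  0.8036 -0.8819  2.1089  2.0095  0.568   2.95  ]
 [-1.0151  1.4649  1.4384  2.1969  4.1099  1.2507 -0.167 ]
 [-0.4612  0.6562  0.4094  2.1708  3.7261  0.3141  0.8235]
 [-0.2227  0.6123  0.1078  2.1572  3.2226  0.2358  1.4091]
 [ 0.0234  0.6143 -0.1965  2.1422  2.6171  0.254   2.0959]
 [ 0.8355  1.2401 -1.4     2.0943  1.99    1.0633 -2.9498]
 [ 0.8355  1.2401 -1.4     2.0943  1.99    1.0633 -2.9498]
 [-0.3442  0.6281  0.26    2.1642  3.5076  0.2643  1.0836]]
```

```bash
cat > p2.py <<'E'
from plan import *
def ik2(q,p,Rt,w=.02):
    f=lambda x:np.concatenate([10*(pos(x,D)-p),Ro.from_matrix(Rt.T@ori(x,s,o1,o7)).as_rotvec(),w*.1*(x-q)])
    r=least_squares(f,np.clip(q,lo+1e-3,hi-1e-3),bounds=(lo,hi)); return r.x,np.linalg.norm(pos(r.x,D)-p),np.degrees(np.linalg.norm(Ro.from_matrix(Rt.T@ori(r.x,s,o1,o7)).as_rotvec()))
def show(l,q,p,Rt):
    q,e,a=ik2(q,p,Rt); print(l,q,'%.4f %.2f'%(e,a)); return q
if __name__=='__main__':
    q0=np.array(S[-1][0])
    for X,Z in ((-.16,.15),(-.10,.15),(-.05,.17)):
        q=q0.copy(); P=bw([X,0,Z]); print('X',X)
        for y in range(0,181,20): q,e,a=ik2(q,P,tool(4.4+y,12*np.cos(np.radians(y))))
        print('turned',q,e,a)
        for t in range(12,43,3): q=show(t,q,P,tool(184.4,-t))
        for x in (-.15,-.1,-.05,0,.022): Rt=tool(184.4,-40); q=show(('tip',x),q,bw([x,0,.026])+Rt@[0,0,.015],Rt)
E
python3 p2.py
```

```text
X -0.16
turned [ 0.8094  0.346  -1.1029  2.1495  0.5515  0.6898  1.0059] 9.199158927028284e-08 0.0002231523258809519
12 [ 0.8094  0.346  -1.1029  2.1495  0.5515  0.6898  1.0059] 0.0000 0.00
15 [ 0.8242  0.3147 -1.1024  2.1886  0.5701  0.6142  0.9875] 0.0000 0.00
18 [ 0.8325  0.2833 -1.0953  2.2279  0.5945  0.5363  0.9623] 0.0000 0.00
21 [ 0.8309  0.2518 -1.0786  2.2675  0.6288  0.4562  0.9259] 0.0000 0.00
24 [ 0.8136  0.2202 -1.0465  2.3076  0.6805  0.3739  0.8701] 0.0000 0.00
27 [ 0.7703  0.1883 -0.9896  2.3486  0.767   0.2902  0.7771] 0.0000 0.00
30 [ 0.6862  0.1568 -0.8941  2.3913  0.937   0.2079  0.597 ] 0.0000 0.00
33 [ 0.7309  0.1606 -0.9403  2.4288  1.3685  0.18    0.1701] 0.0000 0.00
36 [ 1.1143  0.3477 -1.4     2.43    1.5459  0.3881  0.0651] 0.0009 1.74
39 [ 1.1194  0.3499 -1.4     2.43    1.5593  0.3815  0.0584] 0.0023 4.49
42 [ 1.1254  0.3523 -1.4     2.43    1.5735  0.3739  0.0521] 0.0037 7.23
('tip', -0.15) [ 0.9596  1.0781 -1.4     2.43    1.9972  1.0121 -0.0484] 0.0045 7.59
('tip', -0.1) [ 0.9178  1.1635 -1.3611  2.4119  2.2164  1.0973 -0.1306] 0.0000 0.00
('tip', -0.
[... 2221 characters left out ...]
  0.3557 -0.9918  2.189   1.1792  0.3688  0.4382] 0.0000 0.00
36 [ 0.6926  0.3396 -0.9612  2.2293  1.4024  0.3222  0.2123] 0.0000 0.00
39 [ 0.745   0.3627 -1.0232  2.2652  1.6763  0.345  -0.0438] 0.0000 0.00
42 [ 0.8179  0.4104 -1.1164  2.299   1.8922  0.4133 -0.2287] 0.0000 0.00
('tip', -0.15) [ 0.9596  1.0781 -1.4     2.43    1.9972  1.0121 -0.0484] 0.0045 7.59
('tip', -0.1) [ 0.9178  1.1635 -1.3611  2.4119  2.2164  1.0973 -0.1306] 0.0000 0.00
('tip', -0.05) [ 0.8819  1.1698 -1.3426  2.3045  2.1876  1.0507 -0.0655] 0.0000 0.00
('tip', 0) [ 0.8411  1.1786 -1.3239  2.1951  2.1551  1.0087  0.001 ] 0.0000 0.00
('tip', 0.022) [ 0.8219  1.1831 -1.3155  2.1463  2.1395  0.9912  0.0308] 0.0000 0.00
```

My fitted kinematics match all five samples. The 40° tilt needs the half-turned gripper (yaw 184°). So I'll push most of the way at 12° now, then re-approach half-turned and tilted for the last part.

Emit:
drive_tool(
  increments=[
    {"dx":0.008,"dy":0,"dz":0.0017,"wx":0,"wy":0,"wz":0,"claw":0},
    {"dx":0.008,"dy":0,"dz":0.0017,"wx":0,"wy":0,"wz":0,"claw":0},
    {"dx":0.008,"dy":0,"dz":0.0017,"wx":0,"wy":0,"wz":0,"claw":0},
    {"dx":0.008,"dy":0,"dz":0.0017,"wx":0,"wy":0,"wz":0,"claw":0},
    {"dx":0.008,"dy":0,"dz":0.0017,"wx":0,"wy":0,"wz":0,"claw":0},
    {"dx":0.008,"dy":0,"dz":0.0017,"wx":0,"wy":0,"wz":0,"claw":0},
    {"dx":0.008,"dy":0,"dz":0.0017,"wx":0,"wy":0,"wz":0,"claw":0},
    {"dx":0,"dy":0,"dz":0,"wx":0,"wy":0,"wz":0,"claw":0},
  ],
)

```text
t: 19.55
eef_pos: [0.5602, 0.0125, 0.0129]
tool_rot: [-0.005, 0.994, 0.038, 0.105]
contact_force: [-2.8, -2.2, 6.7]
gripper_width: 0.002
grasp_force: 3.0
```

```bash
python3 - <<'E'
from h import *
Rt=tool(4.4,12)
to(bw([-.04,0,.026])+Rt@[0,0,.015],Rt)
E=ext('top'); im,d=read_camera('top'); cv2.imwrite('pics/t3.png',cv2.resize(im[115:260,255:405],(600,580),interpolation=cv2.INTER_CUBIC)[...,::-1])
E
```

```text
t 19.55 pos [0.5602 0.0125 0.0129] box [-0.0945 -0.0001  0.0129] F [-2.8353 -2.1973  6.7055]
rotvec deg [-0.0858 -0.0772 -0.0005] shift in new tool axes [ 0.0561 -0.0001  0.0135] in old [ 0.0561 -0.      0.0136]
```

View pics/t3.png

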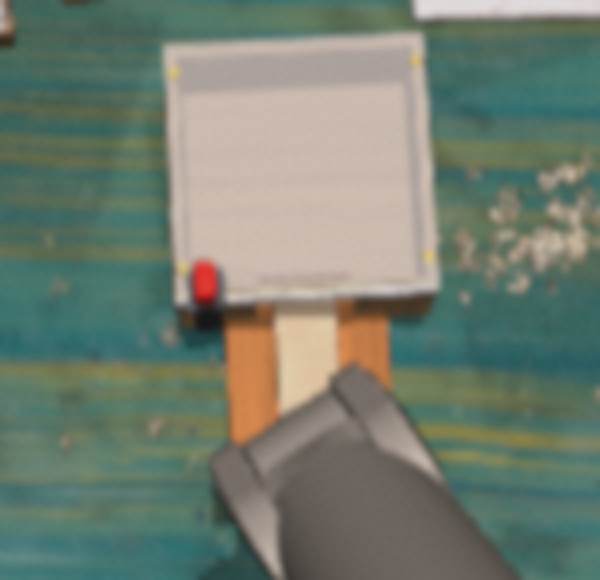

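From above, the stone (columns 275–340) runs straight into the port, centred on the sill (228–390), with the bolt aside at (205,283). I'll keep pushing.

Emit:
drive_tool(
  increments=[
    {"dx":0.008,"dy":0,"dz":0.0017,"wx":0,"wy":0,"wz":0,"claw":0},
    {"dx":0.008,"dy":0,"dz":0.0017,"wx":0,"wy":0,"wz":0,"claw":0},
    {"dx":0.008,"dy":0,"dz":0.0017,"wx":0,"wy":0,"wz":0,"claw":0},
    {"dx":0.008,"dy":0,"dz":0.0017,"wx":0,"wy":0,"wz":0,"claw":0},
    {"dx":0.008,"dy":0,"dz":0.0017,"wx":0,"wy":0,"wz":0,"claw":0},
    {"dx":0.008,"dy":0,"dz":0.0017,"wx":0,"wy":0,"wz":0,"claw":0},
    {"dx":0.006,"dy":0,"dz":0.0013,"wx":0,"wy":0,"wz":0,"claw":0},
    {"dx":0,"dy":0,"dz":0,"wx":0,"wy":0,"wz":0,"claw":0},
  ],
)

```text
t: 20.6
eef_pos: [0.6152, 0.0169, 0.013]
tool_rot: [-0.005, 0.994, 0.038, 0.105]
contact_force: [-2.9, -0.7, 5.9]
gripper_width: 0.001
grasp_force: 2.9
```

Emit:
drive_tool(
  increments=[
    {"dx":-0.01,"dy":0,"dz":-0.0021,"wx":0,"wy":0,"wz":0,"claw":0},
    {"dx":-0.02,"dy":0,"dz":-0.0042,"wx":0,"wy":0,"wz":0,"claw":0},
    {"dx":-0.028,"dy":0,"dz":-0.006,"wx":0,"wy":0,"wz":0,"claw":0},
    {"dx":0.007,"dy":0,"dz":-0.0335,"wx":0,"wy":0,"wz":0,"claw":0},
    {"dx":0.007,"dy":0,"dz":-0.0335,"wx":0,"wy":0,"wz":0,"claw":0},
    {"dx":0.007,"dy":0,"dz":-0.0335,"wx":0,"wy":0,"wz":0,"claw":0},
    {"dx":0.007,"dy":0,"dz":-0.0335,"wx":0,"wy":0,"wz":0,"claw":0},
    {"dx":0,"dy":0,"dz":0,"wx":0,"wy":0,"wz":-10.5,"claw":0},
    {"dx":0,"dy":0,"dz":0,"wx":0,"wy":0,"wz":-10.5,"claw":0},
    {"dx":0,"dy":0,"dz":0,"wx":0,"wy":0,"wz":-10.5,"claw":0},
    {"dx":0,"dy":0,"dz":0,"wx":0,"wy":0,"wz":-10.5,"claw":0},
    {"dx":0,"dy":0,"dz":0,"wx":0,"wy":0,"wz":-10.5,"claw":0},
    {"dx":0,"dy":0,"dz":0,"wx":0,"wy":0,"wz":-10.5,"claw":0},
    {"dx":0,"dy":0,"dz":0,"wx":0,"wy":0,"wz":-10.5,"claw":0},
    {"dx":0,"dy":0,"dz":0,"wx":0,"wy":0,"wz":-10.5,"claw":0},
    {"dx":0,"dy":0,"dz":0,"wx":0,"wy":0,"wz":-10.5,"claw":0},
    {"dx":0,"dy":0,"dz":0,"wx":0,"wy":0,"wz":-10.5,"claw":0},
    {"dx":0,"dy":0,"dz":0,"wx":0,"wy":0,"wz":-10.5,"claw":0},
    {"dx":0,"dy":0,"dz":0,"wx":0,"wy":0,"wz":-10.5,"claw":0},
    {"dx":0,"dy":0,"dz":0,"wx":0,"wy":0,"wz":-10.5,"claw":0},
  ],
)

```text
t: 23.1
eef_pos: [0.5548, 0.0119, 0.1492]
tool_rot: [0.096, 0.33, 0.938, 0.043]
contact_force: [0.5, 0.0, 0.7]
gripper_width: 0.0
grasp_force: 0.0
```

Emit:
drive_tool(
  increments=[
    {"dx":0,"dy":0,"dz":0,"wx":0,"wy":0,"wz":-10.5,"claw":0},
    {"dx":0,"dy":0,"dz":0,"wx":0,"wy":0,"wz":-10.5,"claw":0},
    {"dx":0,"dy":0,"dz":0,"wx":0,"wy":0,"wz":-10.5,"claw":0},
    {"dx":0,"dy":0,"dz":0,"wx":0,"wy":0,"wz":-10.5,"claw":0},
    {"dx":0,"dy":0,"dz":0,"wx":0,"wy":0,"wz":0,"claw":0},
  ],
)

```text
t: 23.72
eef_pos: [0.5548, 0.0119, 0.1489]
tool_rot: [0.105, -0.025, 0.994, 0.007]
contact_force: [1.0, 0.1, 0.2]
gripper_width: 0.002
grasp_force: 0.0
```

```bash
python3 - <<'E'
from p2 import *
o=get_obs(); q=o['q']; print(q,pos(q,D)-o['eef_pos'])
P=bw([-.10,0,.15]); to(P,tool(184.4,-20))
for t in (12,15,20,25,30,33,36,40): q=show(t,q,P,tool(184.4,-t))
for x in (-.07,-.04,0,.022): Rt=tool(184.4,-40); q=show(('tip',x),q,bw([x,0,.026])+Rt@[0,0,.015],Rt)
E
```

```text
[ 0.8122  0.5356 -1.2024  2.0215  0.7618  0.8328  0.8305] [ 0.0007 -0.0006  0.0008]
t 23.725 pos [0.5548 0.0119 0.1489] box [-0.1    -0.0002  0.1489] F [0.9714 0.0832 0.2343]
rotvec deg [ 0.0321 -7.9576 -1.5982] shift in new tool axes [-0.0004  0.0002 -0.001 ] in old [-0.0003  0.0002 -0.001 ]
12 [ 0.8128  0.5375 -1.2079  2.022   0.7668  0.8378  0.8512] 0.0000 0.00
15 [ 0.8299  0.5087 -1.2079  2.0626  0.7999  0.766   0.819 ] 0.0000 0.00
20 [ 0.847   0.4572 -1.1938  2.1304  0.8695  0.6406  0.7481] 0.0000 0.00
25 [ 0.8402  0.4005 -1.1528  2.1982  0.9728  0.5083  0.6388] 0.0000 0.00
30 [ 0.8001  0.3441 -1.0797  2.2663  1.1642  0.3802  0.437 ] 0.0000 0.00
33 [ 0.7791  0.3243 -1.0467  2.3063  1.3752  0.3296  0.2229] 0.0000 0.00
36 [ 0.826   0.3462 -1.1019  2.3428  1.6435  0.3487 -0.0304] 0.0000 0.00
40 [ 0.9194  0.4203 -1.2253  2.3885  1.9116  0.4504 -0.2582] 0.0000 0.00
('tip', -0.07) [ 0.7335  0.8845 -1.0737  2.3548  2.2951  0.8143 -0.4039] 0.0000 0.00
('tip', -0.04) [ 0.7082  0.8898 -1.0528  2.2903  2.2662  0.7798 -0.3628] 0.0000 0.00
('tip', 0) [ 0.6716  0.8988 -1.0234  2.2033  2.2233  0.7366 -0.3055] 0.0000 0.00
('tip', 0.022) [ 0.6501  0.9046 -1.0064  2.1547  2.1975  0.7137 -0.2725] 0.0000 0.00
```

Emit:
drive_tool(
  increments=[
    {"dx":0,"dy":0,"dz":0,"wx":0,"wy":-5,"wz":-1.6,"claw":0},
    {"dx":0,"dy":0,"dz":0,"wx":0,"wy":-5,"wz":0,"claw":0},
    {"dx":0,"dy":0,"dz":0,"wx":0,"wy":-4,"wz":0,"claw":0},
    {"dx":0,"dy":0,"dz":0,"wx":0,"wy":-3,"wz":0,"claw":0},
    {"dx":0,"dy":0,"dz":0,"wx":0,"wy":-3,"wz":0,"claw":0},
    {"dx":0,"dy":0,"dz":0,"wx":0,"wy":-2,"wz":0,"claw":0},
    {"dx":0,"dy":0,"dz":0,"wx":0,"wy":-2,"wz":0,"claw":0},
    {"dx":0,"dy":0,"dz":0,"wx":0,"wy":-2,"wz":0,"claw":0},
    {"dx":0,"dy":0,"dz":0,"wx":0,"wy":-2,"wz":0,"claw":0},
    {"dx":0,"dy":0,"dz":0,"wx":0,"wy":0,"wz":0,"claw":0},
  ],
)

```text
t: 24.98
eef_pos: [0.554, 0.012, 0.1486]
tool_rot: [0.341, -0.036, 0.939, 0.014]
contact_force: [0.9, 0.6, 0.1]
gripper_width: 0.003
grasp_force: 0.0
```

```bash
python3 - <<'E'
from p2 import *
o=get_obs(); q=o['q']; print(q)
Rt=tool(184.4,-40)
for x,z in ((-.06,.07),(-.06,.026),(.022,.026)): to(bw([x,0,z])+Rt@[0,0,.015],Rt)
E
```

```text
[ 0.7953  0.3406 -1.0631  2.3926  1.9965  0.3626 -0.3824]
t 24.975 pos [0.554  0.012  0.1486] box [-0.1008 -0.0001  0.1486] F [0.9087 0.5621 0.0736]
rotvec deg [ 0.112  -0.0447 -0.0855] shift in new tool axes [0.0193 0.0001 0.1014] in old [ 0.0192 -0.0001  0.1014]
t 24.975 pos [0.554  0.012  0.1486] box [-0.1008 -0.0001  0.1486] F [0.9087 0.5621 0.0736]
rotvec deg [ 0.112  -0.0447 -0.0855] shift in new tool axes [0.0475 0.0001 0.1351] in old [ 0.0474 -0.0002  0.1351]
t 24.975 pos [0.554  0.012  0.1486] box [-0.1008 -0.0001  0.1486] F [0.9087 0.5621 0.0736]
rotvec deg [ 0.112  -0.0447 -0.0855] shift in new tool axes [-0.0153  0.0001  0.1878] in old [-0.0154 -0.0003  0.1878]
```

Emit:
drive_tool(
  increments=[
    {"dx":0.005,"dy":0,"dz":0.025,"wx":0,"wy":0,"wz":0,"claw":0},
    {"dx":0.005,"dy":0,"dz":0.025,"wx":0,"wy":0,"wz":0,"claw":0},
    {"dx":0.005,"dy":0,"dz":0.025,"wx":0,"wy":0,"wz":0,"claw":0},
    {"dx":0.004,"dy":0,"dz":0.026,"wx":0,"wy":0,"wz":0,"claw":0},
    {"dx":0.01,"dy":0,"dz":0.012,"wx":0,"wy":0,"wz":0,"claw":0},
    {"dx":0.01,"dy":0,"dz":0.012,"wx":0,"wy":0,"wz":0,"claw":0},
    {"dx":0.008,"dy":0,"dz":0.0095,"wx":0,"wy":0,"wz":0,"claw":0},
    {"dx":0,"dy":0,"dz":0,"wx":0,"wy":0,"wz":0,"claw":0},
  ],
)

```text
t: 25.98
eef_pos: [0.605, 0.016, 0.015]
tool_rot: [0.341, -0.037, 0.939, 0.014]
contact_force: [-0.0, 1.3, -0.5]
gripper_width: 0.002
grasp_force: 0.0
```

```bash
python3 - <<'E'
from p2 import *
o=get_obs(); print(o['q'])
Rt=tool(184.4,-40)
to(bw([.0,0,.026])+Rt@[0,0,.015],Rt)
im,d=read_camera('side'); cv2.imwrite('pics/s2.png',cv2.resize(im[150:290,290:470],(720,560),interpolation=cv2.INTER_CUBIC)[...,::-1])
E
```

```text
[ 0.662   0.8179 -0.9804  2.3317  2.3196  0.7376 -0.478 ]
t 25.975 pos [0.605 0.016 0.015] box [-0.0496  0.      0.015 ] F [-0.0115  1.2523 -0.4526]
rotvec deg [ 0.0854 -0.0721  0.0399] shift in new tool axes [-0.0451 -0.      0.0385] in old [-0.0451 -0.0001  0.0384]
```

View pics/s2.png

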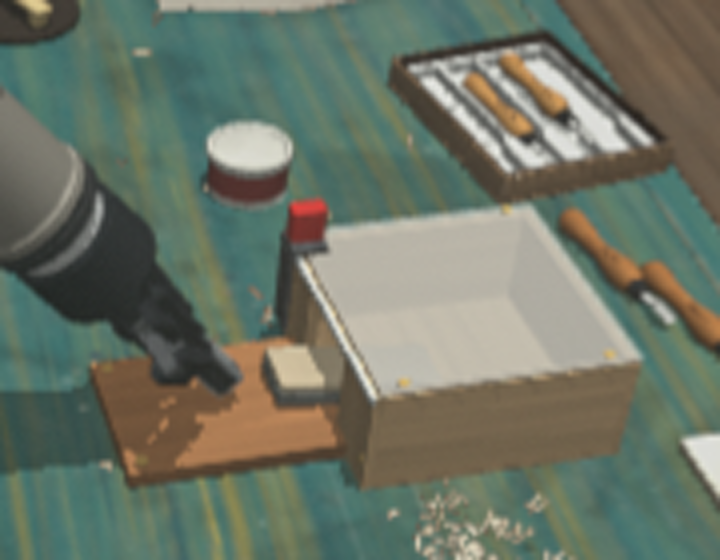

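In this side view the tilted fingertips (220,375) sit on the sill behind the stone (300,370), which is in the port, with the bolt aside at (305,220). That was my tenth picture, so I'll rely on numbers from here.

Emit:
drive_tool(
  increments=[
    {"dx":-0.0077,"dy":0,"dz":0.0064,"wx":0,"wy":0,"wz":0,"claw":0},
    {"dx":-0.0077,"dy":0,"dz":0.0064,"wx":0,"wy":0,"wz":0,"claw":0},
    {"dx":-0.0077,"dy":0,"dz":0.0064,"wx":0,"wy":0,"wz":0,"claw":0},
    {"dx":-0.0077,"dy":0,"dz":0.0064,"wx":0,"wy":0,"wz":0,"claw":0},
    {"dx":-0.0077,"dy":0,"dz":0.0064,"wx":0,"wy":0,"wz":0,"claw":0},
    {"dx":-0.0077,"dy":0,"dz":0.0064,"wx":0,"wy":0,"wz":0,"claw":0},
    {"dx":0,"dy":0,"dz":0,"wx":0,"wy":0,"wz":0,"claw":0},
  ],
)

```text
t: 26.9
eef_pos: [0.6667, 0.021, 0.017]
tool_rot: [0.343, -0.037, 0.938, 0.014]
contact_force: [-0.3, 0.3, 0.4]
gripper_width: 0.001
grasp_force: 0.0
```

Emit:
drive_tool(
  increments=[
    {"dx":-0.0038,"dy":0,"dz":0.0032,"wx":0,"wy":0,"wz":0,"claw":0},
    {"dx":-0.0038,"dy":0,"dz":0.0032,"wx":0,"wy":0,"wz":0,"claw":0},
    {"dx":0,"dy":0,"dz":0,"wx":0,"wy":0,"wz":0,"claw":0},
  ],
)

```text
t: 27.28
eef_pos: [0.6757, 0.0217, 0.0165]
tool_rot: [0.342, -0.037, 0.939, 0.014]
contact_force: [-0.3, 0.4, -0.6]
gripper_width: 0.0
grasp_force: 0.4
```

```bash
python3 - <<'E'
from h import *
p,R,o=pose(); print('tip box',((p-R@[0,0,.015])-O)@BR,o['contact_force'])
im,d=read_camera('top'); E=ext('top'); P=cloud(E,d); b=(P-O)@BR
# colour/ depth inside the box along x at y=0
i=im.astype(int)
for x in np.arange(.01,.17,.01):
    u=proj(E,bw([x,0,.02]))[0].round().astype(int); print('%.2f'%x,im[u[1],u[0]],b[u[1],u[0],2].round(3),end=' | ')
E
```

```text
tip box [0.0116 0.0003 0.028 ] [-0.2695  0.4038 -0.56  ]
0.01 [108 105 107] 0.061 | 0.02 [195 177 158] 0.073 | 0.03 [196 183 177] 0.076 | 0.04 [202 191 184] 1.276 | 0.05 [203 191 185] 0.08 | 0.06 [202 191 184] 0.08 | 0.07 [202 191 185] 0.079 | 0.08 [203 191 185] 0.08 | 0.09 [203 191 185] 0.076 | 0.10 [202 191 184] 0.078 | 0.11 [203 191 185] 0.08 | 0.12 [202 191 183] 0.077 | 0.13 [207 190 179] 0.08 | 0.14 [209 191 179] 0.071 | 0.15 [210 192 180] 0.08 | 0.16 [185 173 166] 0.074 |
```

```bash
cat > st.py <<'E'
from h import *
im,d=read_camera('top'); E=ext('top'); z=np.load('top.npz')
D=(im.astype(int)-z['im'].astype(int)); bl=D[...,2]-D[...,0]   # stone: bluer than floor
g=np.arange(.012,.165,.004)
for nm,ys in (('x along y=0',None),):
    pr=[]
    for x in g:
        u=proj(E,bw([x,0,.02]))[0]; pr.append(int(round(float(cv2.remap(bl.astype(np.float32),np.float32([[u[0]]]),np.float32([[u[1]]]),1)[0,0]))))
    print(dict(zip(g.round(3).tolist(),pr)))
pr=[]
gy=np.arange(-.05,.051,.005)
for y in gy:
    u=proj(E,bw([.08,y,.02]))[0]; pr.append(int(bl[int(round(u[1])),int(round(u[0]))]))
print(dict(zip(gy.round(3).tolist(),pr)))
p,R,o=pose(); print('tip box',((p-R@[0,0,.015])-O)@BR,o['contact_force'],o['t'])
E
python3 st.py
```

```text
{0.012: 39, 0.016: 83, 0.02: 122, 0.024: 140, 0.028: 147, 0.032: 147, 0.036: 133, 0.04: 79, 0.044: 26, 0.048: 12, 0.052: 11, 0.056: 10, 0.06: 11, 0.064: 11, 0.068: 9, 0.072: 10, 0.076: 9, 0.08: 11, 0.084: 12, 0.088: 10, 0.092: 10, 0.096: 10, 0.1: 10, 0.104: 10, 0.108: 10, 0.112: 11, 0.116: 9, 0.12: 8, 0.124: 0, 0.128: -1, 0.132: -1, 0.136: -1, 0.14: -1, 0.144: 0, 0.148: -1, 0.152: -1, 0.156: -1, 0.16: -1, 0.164: 1}
{-0.05: -3, -0.045: -1, -0.04: 0, -0.035: -1, -0.03: -1, -0.025: -1, -0.02: 7, -0.015: 13, -0.01: 11, -0.005: 11, -0.0: 11, 0.005: 11, 0.01: 11, 0.015: 10, 0.02: 5, 0.025: -2, 0.03: -1, 0.035: -1, 0.04: 1, 0.045: 0, 0.05: -2}
tip box [0.0111 0.0003 0.0278] [-0.0077  0.4345 -0.655 ] 27.375
```

Emit:
drive_tool(
  increments=[
    {"dx":-0.0011,"dy":0,"dz":0.0049,"wx":0,"wy":0,"wz":0,"claw":0},
    {"dx":-0.0034,"dy":0,"dz":0.003,"wx":0,"wy":0,"wz":0,"claw":0},
    {"dx":-0.0023,"dy":0,"dz":0.0019,"wx":0,"wy":0,"wz":0,"claw":0},
    {"dx":0,"dy":0,"dz":0,"wx":0,"wy":0,"wz":0,"claw":0},
  ],
)

```text
t: 27.88
eef_pos: [0.6862, 0.0233, 0.0134]
tool_rot: [0.342, -0.038, 0.939, 0.014]
contact_force: [-7.9, -0.7, 7.9]
gripper_width: -0.002
grasp_force: 5.6
```

```bash
python3 st.py
```

```text
{0.012: 38, 0.016: 83, 0.02: 120, 0.024: 131, 0.028: 125, 0.032: 127, 0.036: 129, 0.04: 82, 0.044: 27, 0.048: 11, 0.052: 10, 0.056: 10, 0.06: 10, 0.064: 11, 0.068: 10, 0.072: 11, 0.076: 10, 0.08: 11, 0.084: 11, 0.088: 10, 0.092: 10, 0.096: 10, 0.1: 10, 0.104: 10, 0.108: 10, 0.112: 10, 0.116: 9, 0.12: 11, 0.124: 11, 0.128: 7, 0.132: 1, 0.136: -2, 0.14: -1, 0.144: 0, 0.148: -1, 0.152: -1, 0.156: -1, 0.16: -1, 0.164: 0}
{-0.05: -3, -0.045: -1, -0.04: 0, -0.035: 0, -0.03: -2, -0.025: -2, -0.02: 5, -0.015: 12, -0.01: 12, -0.005: 12, -0.0: 11, 0.005: 10, 0.01: 11, 0.015: 10, 0.02: 5, 0.025: -2, 0.03: -2, 0.035: -1, 0.04: 0, 0.045: 0, 0.05: -2}
tip box [0.0222 0.001  0.025 ] [-6.99   -0.7221  7.7722] 27.925
```

Emit:
drive_tool(
  increments=[
    {"dx":0.0077,"dy":0,"dz":-0.0064,"wx":0,"wy":0,"wz":0,"claw":0},
    {"dx":0.0154,"dy":0,"dz":-0.0128,"wx":0,"wy":0,"wz":0,"claw":0},
    {"dx":0.0231,"dy":0,"dz":-0.0192,"wx":0,"wy":0,"wz":0,"claw":0},
    {"dx":0.0231,"dy":0,"dz":-0.0192,"wx":0,"wy":0,"wz":0,"claw":0},
    {"dx":0,"dy":0,"dz":0,"wx":0,"wy":0,"wz":0,"claw":0},
    {"dx":0,"dy":0,"dz":0,"wx":0,"wy":0,"wz":0,"claw":0},
  ],
)

```text
t: 28.68
eef_pos: [0.5979, 0.0153, 0.0131]
tool_rot: [0.343, -0.037, 0.939, 0.014]
contact_force: [0.3, 0.1, -0.3]
gripper_width: 0.001
grasp_force: 0.0
```

```bash
cat >> st.py <<'E'
# orange flap: compare top picture rows near port through roof, and side camera
for n in ('top','side'):
    E=ext(n); im,d=read_camera(n)
    hsv=cv2.cvtColor(im,cv2.COLOR_RGB2HSV); 
    for y in (-.02,0,.02):
        print(n,y,[ (round(float(x),3),im[tuple(proj(E,bw([x,y,.045]))[0].round().astype(int)[::-1])].tolist()) for x in (.005,.012,.02,.03,.04)])
E
python3 st.py
```

```text
{0.012: 33, 0.016: 82, 0.02: 125, 0.024: 148, 0.028: 149, 0.032: 147, 0.036: 133, 0.04: 80, 0.044: 26, 0.048: 12, 0.052: 11, 0.056: 10, 0.06: 12, 0.064: 11, 0.068: 10, 0.072: 11, 0.076: 10, 0.08: 12, 0.084: 12, 0.088: 11, 0.092: 10, 0.096: 9, 0.1: 10, 0.104: 10, 0.108: 10, 0.112: 10, 0.116: 10, 0.12: 11, 0.124: 10, 0.128: 7, 0.132: 2, 0.136: -2, 0.14: -1, 0.144: -1, 0.148: -1, 0.152: -1, 0.156: -1, 0.16: -1, 0.164: 0}
{-0.05: -3, -0.045: -1, -0.04: -1, -0.035: 0, -0.03: -1, -0.025: -1, -0.02: 6, -0.015: 13, -0.01: 12, -0.005: 11, -0.0: 11, 0.005: 11, 0.01: 11, 0.015: 11, 0.02: 6, 0.025: -1, 0.03: -1, 0.035: 0, 0.04: 0, 0.045: -1, 0.05: -2}
tip box [-0.0661 -0.0002  0.0246] [ 0.3493 -0.3016  0.6694] 28.725
top -0.02 [(0.005, [118, 106, 103]), (0.012, [197, 185, 165]), (0.02, [206, 188, 177]), (0.03, [207, 190, 179]), (0.04, [206, 189, 178])]
top 0 [(0.005, [167, 157, 151]), (0.012, [205, 194, 176]), (0.02, [200, 187, 181]), (0.03, [200, 189, 182]), (0.04, [201, 189, 183])]
top 0.02 [(0.005, [107, 92, 88]), (0.012, [200, 188, 167]), (0.02, [203, 190, 183]), (0.03, [204, 190, 182]), (0.04, [204, 191, 182])]
side -0.02 [(0.005, [88, 60, 43]), (0.012, [89, 86, 77]), (0.02, [215, 204, 172]), (0.03, [191, 189, 177]), (0.04, [191, 189, 177])]
side 0 [(0.005, [88, 60, 42]), (0.012, [85, 69, 57]), (0.02, [194, 184, 159]), (0.03, [197, 190, 174]), (0.04, [197, 190, 175])]
side 0.02 [(0.005, [88, 59, 43]), (0.012, [111, 110, 105]), (0.02, [178, 163, 131]), (0.03, [197, 190, 174]), (0.04, [197, 190, 174])]
```

Emit:
drive_tool(
  increments=[
    {"dx":-0.0107,"dy":0,"dz":-0.0262,"wx":0,"wy":0,"wz":0,"claw":0},
    {"dx":-0.0107,"dy":0,"dz":-0.0262,"wx":0,"wy":0,"wz":0,"claw":0},
    {"dx":-0.0107,"dy":0,"dz":-0.0262,"wx":0,"wy":0,"wz":0,"claw":0},
    {"dx":-0.0107,"dy":0,"dz":-0.0262,"wx":0,"wy":0,"wz":0,"claw":0},
    {"dx":-0.0107,"dy":0,"dz":-0.0262,"wx":0,"wy":0,"wz":0,"claw":0},
    {"dx":0,"dy":0,"dz":0,"wx":0,"wy":2,"wz":0,"claw":0},
    {"dx":0,"dy":0,"dz":0,"wx":0,"wy":2,"wz":0,"claw":0},
    {"dx":0,"dy":0,"dz":0,"wx":0,"wy":2,"wz":0,"claw":0},
    {"dx":0,"dy":0,"dz":0,"wx":0,"wy":2,"wz":0,"claw":0},
    {"dx":0,"dy":0,"dz":0,"wx":0,"wy":3,"wz":0,"claw":0},
    {"dx":0,"dy":0,"dz":0,"wx":0,"wy":3,"wz":0,"claw":0},
    {"dx":0,"dy":0,"dz":0,"wx":0,"wy":4,"wz":0,"claw":0},
    {"dx":0,"dy":0,"dz":0,"wx":0,"wy":5,"wz":0,"claw":0},
    {"dx":0,"dy":0,"dz":0,"wx":0,"wy":6,"wz":0,"claw":0},
    {"dx":0,"dy":0,"dz":0,"wx":0,"wy":6,"wz":0,"claw":0},
    {"dx":0,"dy":0,"dz":0,"wx":0,"wy":5,"wz":0,"claw":0},
    {"dx":0,"dy":0,"dz":0,"wx":0,"wy":0,"wz":0,"claw":0},
  ],
)

```text
t: 30.95
eef_pos: [0.5554, 0.0127, 0.1474]
tool_rot: [0.001, -0.039, 0.999, 0.001]
contact_force: [-0.3, -0.1, -0.6]
gripper_width: 0.002
grasp_force: 0.0
```

```bash
python3 - <<'E'
from h import *
to([.6538,.0833,.16],tool(184.4)); print(get_obs()['q'])
E=ext('side'); im,d=read_camera('side'); z=np.load('side.npz')['im']
poly=proj(E,[bw(p) for p in ([.012,.075,.075],[.16,.075,.075],[.16,-.075,.075],[.012,-.075,.075])]).astype(np.int32)
m=np.zeros((480,640),np.uint8); cv2.fillPoly(m,[poly],1)
for n,i in (('before',z),('now',im)):
    h=cv2.cvtColor(i,cv2.COLOR_RGB2HSV); o=(m>0)&(h[...,1]>140)&(h[...,2]>90)&(h[...,0]<20); print(n,m.sum(),'orange px',o.sum(), np.argwhere(o)[:5].tolist())
E=ext('top'); im,d=read_camera('top'); i=im.astype(int); red=(i[...,0]>110)&(i[...,1]<60)&(i[...,2]<60); red[:160]=0;red[210:]=0;red[:,:280]=0;red[:,380:]=0
q=atz(E,np.argwhere(red)[:,::-1],.11); print('fin box',(q.mean(0)-O)@BR,red.sum())
E
```

```text
t 30.95 pos [0.5554 0.0127 0.1474] box [-0.0994  0.0006  0.1474] F [-0.3015 -0.0688 -0.5877]
rotvec deg [0.1185 0.147  0.1098] shift in new tool axes [-0.1036  0.0628 -0.0126] in old [-0.1037  0.0626 -0.0122]
[ 0.6584  0.5829 -1.0597  1.8629  0.5864  1.046   1.0089]
before 2185 orange px 65 [[214, 371], [214, 372], [214, 373], [214, 374], [214, 375]]
now 2185 orange px 2 [[209, 366], [209, 367]]Traceback (most recent call last):
  File "<stdin>", line 9, in <module>
  File "h.py", line 19, in atz
    d=ray(E,uv); t=(z-E[3][2])/d[:,2]; return E[3]+d*t[:,None]
  File "h.py", line 16, in ray
    s=cv2.undistortPoints(uv,K,np.array([k1,0,0,0.]))[:,0]
      ~~~~~~~~~~~~~~~~~~~^^^^^^^^^^^^^^^^^^^^^^^^^^^^
cv2.error: OpenCV(4.12.0) /io/opencv/modules/calib3d/src/undistort.dispatch.cpp:347: error: (-215:Assertion failed) CV_IS_MAT(_src) && CV_IS_MAT(_dst) && (_src->rows == 1 || _src->cols == 1) && (_dst->rows == 1 || _dst->cols == 1) && _src->cols + _src->rows - 1 == _dst->rows + _dst->cols - 1 && (CV_MAT_TYPE(_src->type) == CV_32FC2 || CV_MAT_TYPE(_src->type) == CV_64FC2) && (CV_MAT_TYPE(_dst->type) == CV_32FC2 || CV_MAT_TYPE(_dst->type) == CV_64FC2) in function 'cvUndistortPointsInternal'
```

No orange shows inside the box now (the earlier 65 pixels were the red fin), so the flap isn't hanging open. Next I'll grip the fin again.

Emit:
drive_tool(
  increments=[
    {"dx":-0.026,"dy":0.0157,"dz":0,"wx":0,"wy":0,"wz":0,"claw":0.05},
    {"dx":-0.026,"dy":0.0157,"dz":0,"wx":0,"wy":0,"wz":0,"claw":0.05},
    {"dx":-0.026,"dy":0.0157,"dz":0,"wx":0,"wy":0,"wz":0,"claw":0.05},
    {"dx":-0.0257,"dy":0.0155,"dz":0,"wx":0,"wy":0,"wz":0,"claw":0.05},
    {"dx":0,"dy":0,"dz":0,"wx":0,"wy":0,"wz":0,"claw":0.05},
    {"dx":0,"dy":0,"dz":0,"wx":0,"wy":0,"wz":0,"claw":0.05},
  ],
)

```text
t: 31.8
eef_pos: [0.6512, 0.0822, 0.1475]
tool_rot: [0.001, -0.04, 0.999, -0.0]
contact_force: [0.1, 0.4, -1.0]
gripper_width: 0.585
grasp_force: 0.0
```

```bash
python3 - <<'E'
from h import *
to([.6538,.0833,.079],tool(184.4)); print(get_obs()['q'])
E=ext('side'); im,d=read_camera('side'); i=im.astype(int); P=cloud(E,d); b=(P-O)@BR
red=(i[...,0]>110)&(i[...,1]<60)&(i[...,2]<60)&(d>0)&(np.abs(b[...,0])<.05)&(np.abs(b[...,1])<.12)
print(red.sum(),np.percentile(b[red],[5,50,95],axis=0) if red.any() else '')
E
```

```text
t 31.8 pos [0.6512 0.0822 0.1475] box [0.0015 0.0624 0.1475] F [ 0.1168  0.3806 -1.0351]
rotvec deg [-0.0407  0.0641  0.1583] shift in new tool axes [-0.0027  0.0009  0.0685] in old [-0.0026  0.001   0.0685]
[ 0.4285  0.7178 -0.9851  1.6195  0.6423  1.159   0.9396]
25 [[-0.0054  0.0553  0.1086]
 [ 0.0029  0.0599  0.1108]
 [ 0.0115  0.0643  0.1134]]
```

Emit:
drive_tool(
  increments=[
    {"dx":-0.0026,"dy":0.001,"dz":0.025,"wx":0,"wy":0,"wz":0,"claw":0.05},
    {"dx":0,"dy":0,"dz":0.025,"wx":0,"wy":0,"wz":0,"claw":0.05},
    {"dx":0,"dy":0,"dz":0.012,"wx":0,"wy":0,"wz":0,"claw":0.05},
    {"dx":0,"dy":0,"dz":0.006,"wx":0,"wy":0,"wz":0,"claw":0.05},
    {"dx":0,"dy":0,"dz":0,"wx":0,"wy":0,"wz":0,"claw":0.0},
    {"dx":0,"dy":0,"dz":0,"wx":0,"wy":0,"wz":0,"claw":0.0},
    {"dx":0,"dy":0,"dz":0,"wx":0,"wy":0,"wz":0,"claw":0.0},
    {"dx":0,"dy":0,"dz":0,"wx":0,"wy":0,"wz":0,"claw":0.0},
  ],
  newtons=25,
)

```text
t: 32.85
eef_pos: [0.6553, 0.0835, 0.0804]
tool_rot: [0.001, -0.039, 0.999, -0.0]
contact_force: [-0.7, -3.0, 4.6]
gripper_width: 0.153
grasp_force: 28.6
```

Emit:
drive_tool(
  increments=[
    {"dx":0,"dy":-0.008,"dz":0,"wx":0,"wy":0,"wz":0,"claw":0},
    {"dx":0,"dy":-0.012,"dz":0,"wx":0,"wy":0,"wz":0,"claw":0},
    {"dx":0,"dy":-0.012,"dz":0,"wx":0,"wy":0,"wz":0,"claw":0},
    {"dx":0,"dy":-0.012,"dz":0,"wx":0,"wy":0,"wz":0,"claw":0},
    {"dx":0,"dy":-0.011,"dz":0,"wx":0,"wy":0,"wz":0,"claw":0},
    {"dx":0,"dy":-0.005,"dz":0,"wx":0,"wy":0,"wz":0,"claw":0},
    {"dx":0,"dy":0,"dz":0,"wx":0,"wy":0,"wz":0,"claw":0},
    {"dx":0,"dy":0,"dz":0,"wx":0,"wy":0,"wz":0,"claw":0},
  ],
)

```text
t: 33.85
eef_pos: [0.6602, 0.0226, 0.0804]
tool_rot: [0.001, -0.039, 0.999, -0.0]
contact_force: [-1.1, -1.8, 7.5]
gripper_width: 0.156
grasp_force: 29.0
```

Emit:
drive_tool(
  increments=[
    {"dx":0,"dy":-0.0015,"dz":0,"wx":0,"wy":0,"wz":0,"claw":0},
    {"dx":0,"dy":0,"dz":0,"wx":0,"wy":0,"wz":0,"claw":0},
    {"dx":0,"dy":0,"dz":0,"wx":0,"wy":0,"wz":0,"claw":0},
  ],
)

```text
t: 34.22
eef_pos: [0.6602, 0.0222, 0.0804]
tool_rot: [0.001, -0.039, 0.999, 0.0]
contact_force: [-0.4, 0.1, 6.4]
gripper_width: 0.156
grasp_force: 28.8
```

Emit:
drive_tool(
  increments=[
    {"dx":0,"dy":0.0005,"dz":0,"wx":0,"wy":0,"wz":0,"claw":0.04},
    {"dx":0,"dy":0,"dz":0,"wx":0,"wy":0,"wz":0,"claw":0.04},
    {"dx":0,"dy":0,"dz":0,"wx":0,"wy":0,"wz":0,"claw":0.04},
    {"dx":0,"dy":0,"dz":-0.02,"wx":0,"wy":0,"wz":0,"claw":0.04},
    {"dx":0,"dy":0,"dz":-0.035,"wx":0,"wy":0,"wz":0,"claw":0.04},
    {"dx":0,"dy":0,"dz":-0.035,"wx":0,"wy":0,"wz":0,"claw":0.04},
    {"dx":0.03,"dy":-0.03,"dz":-0.03,"wx":0,"wy":0,"wz":0,"claw":0.04},
    {"dx":0.04,"dy":-0.04,"dz":0,"wx":0,"wy":0,"wz":0,"claw":0.04},
    {"dx":0.04,"dy":-0.04,"dz":0,"wx":0,"wy":0,"wz":0,"claw":0.04},
    {"dx":0.02,"dy":-0.04,"dz":0,"wx":0,"wy":0,"wz":0,"claw":0.04},
    {"dx":0,"dy":-0.04,"dz":0,"wx":0,"wy":0,"wz":0,"claw":0.04},
    {"dx":0,"dy":-0.04,"dz":0,"wx":0,"wy":0,"wz":0,"claw":0.04},
    {"dx":0,"dy":0,"dz":0,"wx":0,"wy":0,"wz":0,"claw":0.04},
    {"dx":0,"dy":0,"dz":0,"wx":0,"wy":0,"wz":0,"claw":0.04},
  ],
)

```text
t: 35.98
eef_pos: [0.5482, -0.2157, 0.2003]
tool_rot: [0.001, -0.04, 0.999, 0.0]
contact_force: [0.7, 1.2, -0.4]
gripper_width: 0.464
grasp_force: 0.0
```

```bash
python3 st.py | head -3; python3 - <<'E'
from h import *
E=ext('top'); im,d=read_camera('top'); z=np.load('top.npz')['im']
for n,x in (('start',z),('now',im)):
    i=x.astype(int); red=(i[...,0]>110)&(i[...,1]<60)&(i[...,2]<60); red[:160]=0;red[210:]=0;red[:,:280]=0;red[:,380:]=0
    a=np.argwhere(red)[:,::-1]; print(n,len(a),(atz(E,a,.11).mean(0)-O)@BR if len(a) else '')
df=np.abs(im.astype(int)-z.astype(int)).max(2)>45
n,l,s,c=cv2.connectedComponentsWithStats(df.astype(np.uint8)); print([(s[k].tolist()) for k in range(1,n) if s[k,4]>25])
Es=ext('side'); a,_=read_camera('side'); b=np.load('side.npz')['im']
for x in (.0,.005,.01,.015,.02): 
  for zz in (.05,.065): u=tuple(proj(Es,bw([x,-.02,zz]))[0].round().astype(int)[::-1]); print(x,zz,b[u],a[u],end=' ; ')
E
```

```text
{0.012: -4, 0.016: -3, 0.02: 1, 0.024: -1, 0.028: -4, 0.032: -9, 0.036: -14, 0.04: -10, 0.044: 5, 0.048: 11, 0.052: 11, 0.056: 11, 0.06: 11, 0.064: 11, 0.068: 9, 0.072: 10, 0.076: 9, 0.08: 12, 0.084: 12, 0.088: 11, 0.092: 10, 0.096: 10, 0.1: 9, 0.104: 11, 0.108: 11, 0.112: 10, 0.116: 9, 0.12: 11, 0.124: 10, 0.128: 8, 0.132: 2, 0.136: -1, 0.14: -1, 0.144: 0, 0.148: -1, 0.152: -1, 0.156: 0, 0.16: 0, 0.164: 1}
{-0.05: -3, -0.045: -1, -0.04: 1, -0.035: 0, -0.03: 0, -0.025: -1, -0.02: 6, -0.015: 13, -0.01: 12, -0.005: 12, -0.0: 11, 0.005: 12, 0.01: 11, 0.015: 12, 0.02: 5, 0.025: -1, 0.03: -1, 0.035: -1, 0.04: 1, 0.045: 0, 0.05: 0}
tip box [-0.1239 -0.226   0.2153] [-0.0926 -0.2588  0.5884] 36.025
start 35 [0.0009 0.0062 0.11  ]
now 37 [0.0007 0.0046 0.11  ]
[[414, 152, 188, 233, 14561], [209, 228, 44, 33, 688], [428, 241, 8, 6, 37], [509, 334, 8, 15, 59], [516, 352, 7, 15, 32], [610, 358, 30, 24, 485], [522, 369, 94, 40, 1028], [554, 392, 86, 88, 4691], [363, 424, 9, 4, 26], [539, 428, 5, 21, 57], [364, 464, 32, 14, 195], [423, 473, 24, 7, 101], [404, 474, 19, 6, 55]]
0.0 0.05 [82 56 40] [86 57 41] ; 0.0 0.065 [81 57 43] [53 48 44] ; 0.005 0.05 [82 56 41] [85 58 40] ; 0.005 0.065 [177 178 171] [189 190 183] ; 0.01 0.05 [77 66 52] [81 69 55] ; 0.01 0.065 [148 139 118] [156 146 125] ; 0.015 0.05 [202 203 196] [214 215 207] ; 0.015 0.065 [182 176 161] [192 186 171] ; 0.02 0.05 [139 131 116] [146 139 124] ; 0.02 0.065 [184 177 163] [194 187 172] ;
```

```bash
python3 -c "from station import *; print(hand_in())"
```

```text
the job is handed in; nothing more can be done
None
```

I handed the job in at about 36 s: the stone is inside the box past the step, the bolt is back against its stop, and no bystander moved. The flap looks shut in the camera images, but I couldn't measure its angle directly, and no verdict came back.

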